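# Unlock the kitchen knife box and open its lid

### The job

Unlock the knife box for the shift: of the two T-handled keys on the counter, take the one with the square shank and flat blade, push it fully home in the keyhole in the front of the box, then take its crossbar and turn it clockwise (as you face the box) until the hidden bolt lets the lid spring free. Then swing the lid well up, at least two thirds of the way to upright, and let it stand open, leaving the key turned and in the lock. Leave the other key and the other things on the counter where they are.

Things in the scene. Friction and masses are not known exactly. Their poses are not given: they have to be found in the camera images.
- key: The right key, plain brass, 0.14 kg, lying flat, tip roughly away from the robot. Origin: centre of the crossbar, on the shank's axis, 7 mm above the counter. x along the shank to the tip, y along the crossbar, z up. Crossbar: round, 14 mm thick, y -50 to 50. Shank: 14 x 14 mm square, x 6 to 54. Blade: flat, 16 mm wide (y), 6 thick (z), x 54 to 84, then 12 x 3.5 to x = 90. Fits either way up.
- key_shoulder (a point): Point on the key's axis at the shoulder where the square shank meets the blade, 54 mm from the crossbar's axis; axes as the key's. When the key is fully home the shoulder sits flush against the lock's face.
- knifebox: Fixed metal box, 150 mm deep (x), 300 wide (y), 120 high without the lid. Origin: centre of its underside; x points from its front to its back, away from the robot, z up. Its front, with the lock, faces the robot, turned by up to 0.3 rad.
- keyhole (a point): Centre of the keyhole's mouth, at the front of a dark lock case (50 mm square) that stands 20 mm proud of the box's front wall at mid-width, 80 mm above the counter; axes as the box's, x straight in. The slot starts level: 18 mm wide (y), 8 high, straight, 42 deep, in a round steel barrel flush with the case. The key goes in level, crossbar level.
- lock (a joint): Turn of the lock barrel, rad: 0 at the start (slot level), growing clockwise as seen facing the box from the robot (the crossbar's right end goes down, its left end up), stop at 1.3 (75 degrees). The hidden bolt frees the lid at about 0.95. Turning takes 0.1 N m (3 N at a crossbar end), with up to 0.3 rad of play between key and slot. It stays where it is left.
- lid (a joint): Angle of the lid, rad: 0 shut, 1.65 fully open (just past upright). Hinged along the box's back top edge, 120 mm up and 150 mm behind the front wall. Held shut by the bolt; once freed a spring lifts it to about 0.3; from there it moves up with a light push (1 to 2 N at its front edge) and stays where it is left.
- lid_edge (a point): Middle of the lid's front edge, on its underside, 150 mm from the hinge line. The lid is a flat 4 mm metal sheet, 304 mm wide (y), overhanging the box by 2 mm, with no handle. Under it, 16 mm behind the front edge and 37 to 50 mm left of the middle, hangs a small steel strike 31 mm deep.
- valve_key: The other T-handled brass key, not for this lock and to be left alone: the same crossbar, but a round shank 14 mm thick to x = 104 mm with a 30 mm wide cross-piece near its end. Lies on the other side of the box from the right key. Origin and axes as the key's.
- noodle_bowl: Black bowl, 170 mm across, 70 mm high; origin under its centre. Leave alone.
- sauce_bottle: Clear bottle with white cap, 60 mm across, 170 mm high; origin under its centre. Leave alone.
- sauce_cup: White cup, 70 mm across, 40 mm high; origin under its centre. Leave alone.
- ladle: Steel serving spoon, 220 mm long, lying flat. Leave alone.
- steel_cup: Steel cup, 80 mm across, 80 mm high; origin under its centre. Leave alone.
Things that resemble listed ones, but are neither listed nor needed, are in the scene too. Leave any green or purple look-alike of the key alone.

How it is judged (in metres and radians):
On the way, in this order (a step that is already met when the one before it is completed fails the run):
1. the key is pushed fully home in the keyhole, before it is turned (x of key_shoulder in the frame of keyhole between -0.005 and 0.006 m and y of key_shoulder in the frame of keyhole between -0.006 and 0.006 m and z of key_shoulder in the frame of keyhole between -0.006 and 0.006 m and angle between the x axis of key and the x axis of keyhole, either way round below 0.25 rad and value of joint lock below 0.4 rad and value of joint lid below 0.05 rad), for 0.2 s.
2. the key has turned the lock and the lid has sprung free (value of joint lock above 0.85 rad and value of joint lid between 0.08 and 0.9 rad and x of key_shoulder in the frame of keyhole between -0.012 and 0.006 m and y of key_shoulder in the frame of keyhole between -0.006 and 0.006 m and z of key_shoulder in the frame of keyhole between -0.006 and 0.006 m and angle between the x axis of key and the x axis of keyhole, either way round below 0.25 rad), for 0.1 s.
At the end, for the whole second after the job is handed in: The lid stands open and still at more than 0.95 rad, the lock is still turned past 0.85 rad, and the key sits in it at rest, its shoulder within 8 mm of the lock's face; nothing held (value of joint lid above 0.95 rad and velocity of joint lid between -0.1 and 0.1 rad/s and value of joint lock above 0.85 rad and linear speed of key below 0.02 m/s and x of key_shoulder in the frame of keyhole between -0.008 and 0.006 m and y of key_shoulder in the frame of keyhole between -0.006 and 0.006 m and z of key_shoulder in the frame of keyhole between -0.006 and 0.006 m and angle between the x axis of key and the x axis of keyhole, either way round below 0.25 rad); the robot touches nothing.
It fails at once if the other key or another thing on the counter is moved more than 40 mm (distance of any of valve_key, noodle_bowl, sauce_bottle, sauce_cup, ladle, steel_cup from where it was at the start of the episode above 0.04 m).
It also fails if it takes over 72 s, if anything falls off the work surface, if the arm or the gripper's body presses on something with over 40 N, if the wrist force passes 120 N, or if a joint passes its speed limit or range.

### The arm

A 6-joint arm with a two-finger parallel gripper is mounted at the origin on the work surface. World frame = base frame: x ahead of the robot, y to its left, z up, the work surface at z = 0. Lengths are in mm, angles in rad, forces in N, time in s.
With the tool pointing down it reaches from about 275 to 1000 mm from the base axis. Payload 8.4 kg.
Tool frame: the origin (TCP) lies at the very end of the fingers, on their centre line; the grasp point (between the pads) lies 19 mm behind it; z points along the fingers, y is the direction in which the jaws open and shut (so a half turn about z gives the same grasp; the last joint's range is limited). The gripper opens to 85 mm and grips with 20 to 120 N. Pads are 22 mm wide; open, the fingers measure 114 mm over their backs; the gripper's body (76 mm by 85 mm) begins 54 mm behind the grasp point. The pads swing forward as they close: fully open they stand 13 mm farther back than shut.
Start: joints at [-1.226, 0.353, 1.633, -0, 1.155, -0.002], TCP at [212.43, -587.794, 231.281] pointing down, gripper open.
Joint ranges: [-2.63, 2.63], [-0.92, 2.1], [0.06, 2.66], [-1.3, 4.44], [0, 2.69], [-3.02, 3.02]. Speed limits (rad/s): [2.22, 2.22, 2.79, 3.14, 3.14, 3.14].

### API

Orientations are given as [roll, pitch, yaw] about the fixed x, y, z axes, in that order (R = Rz(yaw) Ry(pitch) Rx(roll)).
In Python, from rig import r gives the robot as it stands.
- The arm moves only by the tool jog_arm, never from a script. Its argument "moves" is a list of rows, each an object with "grip": the gripper command: -1 is fully open, 1 is shut, values between are in proportion; "translation": the shift along the tool's x, y, z in m, a list of three; "twist": the turn, a rotation vector about the tool's x, y, z in rad, a list of three. In form: [{"grip": grip, "translation": [dx, dy, dz], "twist": [ax, ay, az]}, ...]. A call has 1 to 10 rows; each row shifts and turns the commanded pose from where the row before left it, along the tool's axes as they then stand; what a row does not reach is not made up. A row lasts 1/12 s, in which the tool goes at most 41.7 mm and 7.16 degrees, less where a joint would pass 70% of its speed; a pose out of reach is approached as far as the arm can. A call with a gripper value outside its range is refused whole. The fingers move at their own pace and stop on an object; "squeeze" is the grip in N (left out, the last holds). Time passes only in rows, so rows that do not move let the fingers close. It gives the time, the measured TCP pose, the force and the opening at its end, in the units of the state.
- r.sense(): the state, without advancing time (a new reading comes with each control period).
- r.grab_frame(name): name is "scene" or "top" or "wrist"; returns (picture, depth): 480x640x3 uint8, red, green, blue; 480x640 float32, mm along the optical axis (not along the pixel's ray), 0 where there is no reading.
- r.calibration(name): a dict with "fx", "fy", "cx", "cy" (pixels), "R" (3x3) and "t" (3): a world point X has camera coordinates R X + t. Camera axes: x right, y down, z forward; pixel columns grow to the right and rows downward; lengths in mm; the calibration is good to about 2 mm. The wrist camera is an equidistant fisheye: a pixel r from the principal point sees the ray r / f radians off the axis. A picture is of the moment at which its call begins: read the wrist's pose just before it. calibration takes no time and is no camera call; for the wrist camera it gives the pose at the moment of the call.
- r.sign_off(): hands the job in, once; it reports no verdict.
The state is a dict: "clock": time; "qpos": joint angles; "qvel": joint speeds; "joint_efforts": joint torques, N m; "eef_pos": TCP position; "tcp_rot": TCP orientation; "contact_force": force on the tool from outside, world axes, zero at the start; "wrist_torque": the same for the moment, N m; "opening": opening from 0.0 (shut) to 1.0 (fully open).
Only numpy, scipy, OpenCV 4.12 (cv2) and the standard library are available. Lean on these libraries where they do the work, as an engineer would, in place of code of your own. Each camera call takes 0.05 s, during which the arm holds its last target.

## Working session

There is one attempt and no reset: what is moved stays moved. The work goes in short steps, Python scripts to look and compute and a tool call to move; the robot and the scene stay as the last step left them, time stands still between calls to the robot, and variables do not carry over. Pictures are saved under pics/ and viewed, and the job is handed in when it is done.

Besides the shell and the picture viewer there is one more tool, called after "Call:" by a JSON object that holds its "api" and its "payload", one argument or row to a line. jog_arm: Moves the arm, as the interface text tells. Its arguments: {"type":"object","properties":{"moves":{"type":"array"},"squeeze":{"type":"number"}},"required":["moves"]}

```bash
ls; mkdir -p pics
python3 - <<'E'
from rig import r
import cv2,numpy as np
print(r.sense())
for n in ("scene","top","wrist"):
    c=r.calibration(n); print(n,c)
    p,d=r.grab_frame(n); cv2.imwrite(f"pics/a_{n}.png",p[:,:,::-1]); np.savez(f"pics/a_{n}.npz",p=p,d=d,**c)
E
```

```text
pics
{'clock': 0.0, 'qpos': array([-1.22640698e+00,  3.53639146e-01,  1.63412691e+00,  3.87096685e-06,
        1.15521031e+00, -2.41803096e-03]), 'qvel': array([-3.29749888e-05, -8.75656665e-04,  1.74001901e-04, -1.52868999e-03,
       -5.57132077e-04, -1.83307176e-04]), 'joint_efforts': array([ 3.51218223e-03, -6.05239320e+01, -3.42066193e+01,  1.99487604e-04,
        9.49419133e-03,  2.25404612e-06]), 'eef_pos': array([ 212.26585587, -587.3456219 ,  230.57039764]), 'tcp_rot': array([-3.14020895e+00, -6.88515871e-06,  3.46805812e-01]), 'contact_force': array([-0.03464113, -1.01965724, -0.13850493]), 'wrist_torque': array([-0.06781789, -0.05175371, -0.00407946]), 'opening': 0.9983421787161593}
scene {'fx': 536.7526454316554, 'fy': 536.7526454316554, 'cx': 318.4591662046892, 'cy': 242.00603717036304, 'R': array([[-0.15051733,  0.98848443,  0.0155908 ],
       [ 0.64881428,  0.11066985, -0.75285604],
       [-0.7459119 , -0.10320235, -0.65800054]]), 't': array([  62.38194593, -272.08340457, 1680.99664954])}
top {'fx': 571.1903890016139, 'fy': 571.1903890016139, 'cx': 315.1480612030708, 'cy': 241.15858744126547, 'R': array([[ 0.01140136, -0.99991099,  0.00692905],
       [-0.99379032, -0.01209806, -0.11060943],
       [ 0.11068341, -0.00562492, -0.9938398 ]]), 't': array([8.77851513e-02, 5.42259054e+02, 1.57785734e+03])}
wrist {'fx': 371.64829954431775, 'fy': 371.64829954431775, 'cx': 321.8772515103383, 'cy': 232.8166581153482, 'R': array([[ 3.38983918e-01, -9.40791894e-01, -7.17544654e-04],
       [-8.91844361e-01, -3.21589881e-01,  3.18109389e-01],
       [-2.99505490e-01, -1.07194029e-01, -9.48053744e-01]]), 't': array([-623.68677537,  -41.50374608,  380.00516308])}
```

View pics/a_scene.png

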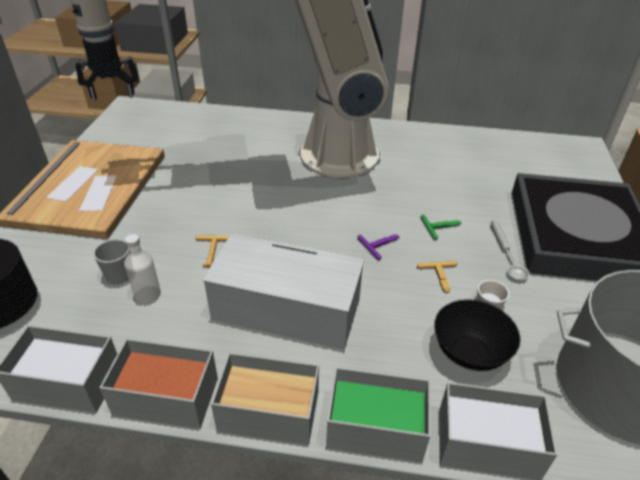

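View pics/a_top.png

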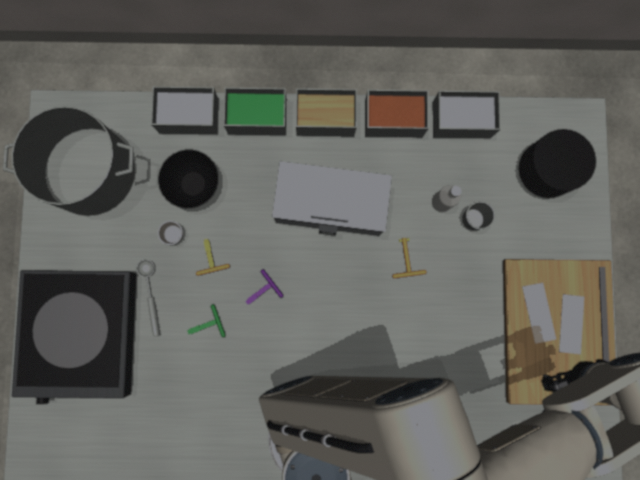

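View pics/a_wrist.png

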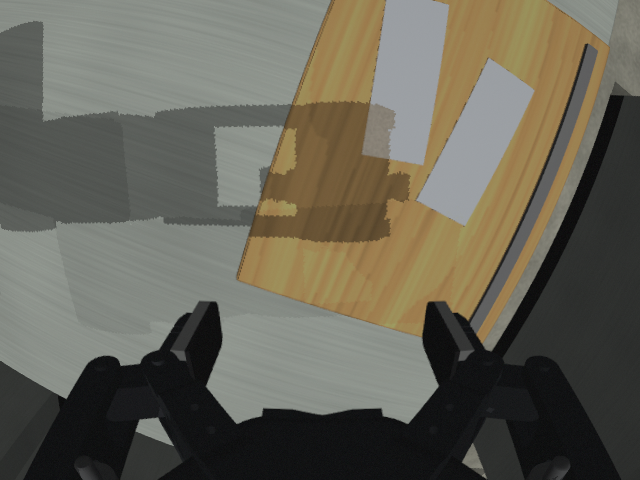

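Run:
```python
import cv2,numpy as np
t=cv2.imread("pics/a_top.png"); s=cv2.imread("pics/a_scene.png")
f=lambda im,u,v,w=35:cv2.resize(im[v-w:v+w,u-w:u+w],(390,290+100),interpolation=cv2.INTER_CUBIC)
o=np.vstack([np.hstack([f(t,212,257),f(t,408,260)]),]); cv2.imwrite("pics/b1.png",o)
o=np.hstack([f(s,440,272),f(s,211,248)]); cv2.imwrite("pics/b2.png",o)
```

```text
(no output)
```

View pics/b1.png

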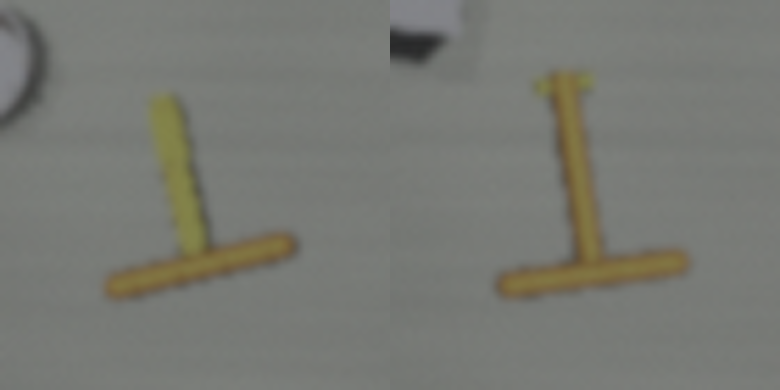

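View pics/b2.png

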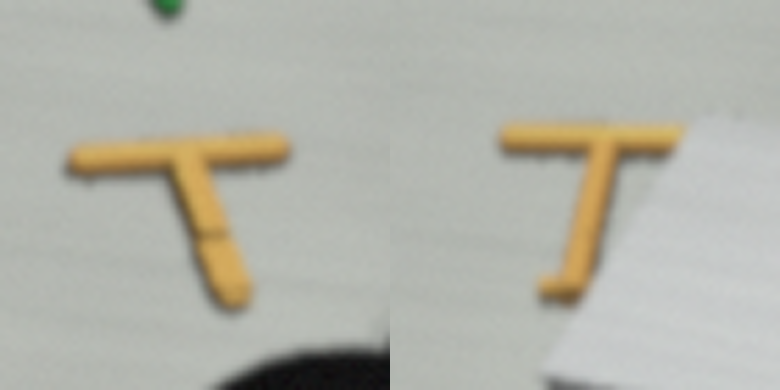

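```bash
cat > h.py <<'E'
import numpy as np,cv2
def world(uv,depth,c):
    uv=np.asarray(uv,float); z=np.asarray(depth,float)
    pc=np.stack([(uv[...,0]-c["cx"])/c["fx"]*z,(uv[...,1]-c["cy"])/c["fy"]*z,z],-1)
    return (pc-c["t"])@c["R"]   # R^T (pc-t)
def cloud(c):
    d=c["d"]; v,u=np.mgrid[0:480,0:640]
    return world(np.stack([u,v],-1),d,c)
E
python3 - <<'E'
from h import *
c=dict(np.load("pics/a_top.npz")); P=cloud(c); p=c["p"].astype(int)
hsv=cv2.cvtColor(c["p"],cv2.COLOR_RGB2HSV)
# table height check
print("table z",np.median(P[300:310,290:310,2]), P[240,330],P[330,180])
m=(hsv[...,1]>90)&(hsv[...,0]>12)&(hsv[...,0]<35)
for n,(u,v) in dict(key=(212,257),valve=(408,260)).items():
    mm=np.zeros_like(m); mm[v-30:v+30,u-30:u+30]=m[v-30:v+30,u-30:u+30]
    vv,uu=np.nonzero(mm); 
    # project onto plane z=10
    def plane(u,v,z0):
        d=np.stack([(u-c["cx"])/c["fx"],(v-c["cy"])/c["fy"],np.ones(len(u))],-1)@c["R"]
        o=-c["t"]@c["R"]; s=(z0-o[2])/d[:,2]; return o+s[:,None]*d
    Q=plane(uu.astype(float),vv.astype(float),9.)
    print(n,len(uu),"depth z",np.percentile(P[vv,uu,2],[5,50,95]))
    np.save(f"pics/{n}.npy",Q[:,:2])
# lid
reg=P[150:245,265:400]; z=reg[...,2]; print("z hist",np.histogram(z,bins=[-20,20,60,100,115,120,125,130,140]))
mm=(z>110)&(z<135); pts=reg[mm]; print(np.median(pts[:,2]))
r=cv2.minAreaRect(pts[:,:2].astype(np.float32)); print(r); print(cv2.boxPoints(r))
mm=(z>20)&(z<112);pts=reg[mm]
E
```

```text
table z -0.09822564348248011 [549.24942646 -36.21314732   1.62139391] [289.49538235 383.11190866   3.13486491]
key 245 depth z [ 6.32157184 12.96121439 19.65791395]
valve 270 depth z [ 5.21044022 12.22390659 18.56170951]
z hist (array([5774,  184,  229,  187,  785, 3170, 2183,  253]), array([-20,  20,  60, 100, 115, 120, 125, 130, 140]))
123.95697350465903
((646.034912109375, -36.413909912109375), (304.9789733886719, 171.4365234375), 83.17169189453125)
[[ 542.7945   -177.63033 ]
 [ 713.01495  -198.0132  ]
 [ 749.2753    104.802505]
 [ 579.0549    125.18538 ]]
```

```bash
cat >> h.py <<'E'
from scipy.optimize import minimize
def proj(X,c,fish=False):
    q=np.asarray(X)@c["R"].T+c["t"]
    if fish:
        rr=np.hypot(q[...,0],q[...,1]); th=np.arctan2(rr,q[...,2]); k=th/np.maximum(rr,1e-9)*c["fx"]
        return np.stack([c["cx"]+q[...,0]*k,c["cy"]+q[...,1]*k],-1)
    return np.stack([c["cx"]+c["fx"]*q[...,0]/q[...,2],c["cy"]+c["fy"]*q[...,1]/q[...,2]],-1)
def dens(poly,n=12):
    poly=np.array(poly,float); o=[]
    for a,b in zip(poly,np.roll(poly,-1,0)):
        o+= [a+(b-a)*t for t in np.linspace(0,1,n,endpoint=False)]
    return np.array(o)
def box6(x0,x1,y0,y1,z0,z1):
    return np.array([[x,y,z] for x in(x0,x1) for y in (y0,y1) for z in (z0,z1)],float)
KEYP=[box6(-6,6,-50,50,-6,6),box6(-7,7,-50,50,-3,3),box6(-3,3,-50,50,-7,7),box6(6,54,-7,7,-7,7),box6(54,84,-8,8,-3,3),box6(84,90,-6,6,-1.75,1.75)]
def silh(parts,T,c,fish,shape=(480,640),S=4):
    im=np.zeros((shape[0],shape[1]),np.uint8)
    for b in parts:
        X=b@T[:3,:3].T+T[:3,3]
        uv=proj(X,c,fish); h=cv2.convexHull(uv.astype(np.float32))[:,0]
        cv2.fillPoly(im,[np.round(h*16).astype(np.int32)],255,cv2.LINE_AA,4)
    return im/255.
def T2(x,y,z,yaw):
    T=np.eye(4); cs,sn=np.cos(yaw),np.sin(yaw); T[:2,:2]=[[cs,-sn],[sn,cs]]; T[:3,3]=x,y,z; return T
def fitkey(mask,c,fish,x0,parts=KEYP,z=7.):
    def cost(p):
        s=silh(parts,T2(p[0],p[1],z,p[2]/100),c,fish); return np.abs(s-mask).sum()
    best=None
    for d in (0,6,-6):
        p0=np.array([x0[0],x0[1],x0[2]*100])
        sim=np.array([p0,p0+[8+d,0,0],p0+[0,8,0],p0+[0,d,12]])
        r=minimize(cost,p0,method="Nelder-Mead",options=dict(initial_simplex=sim,xatol=.05,fatol=.1))
        if best is None or r.fun<best.fun: best=r
        x0=[best.x[0],best.x[1],best.x[2]/100]
    return best.x[0],best.x[1],best.x[2]/100,best.fun,mask.sum()
def keymask(p,u,v,w,hmin=12,hmax=38,smin=90):
    hsv=cv2.cvtColor(p,cv2.COLOR_RGB2HSV)
    m=((hsv[...,1]>smin)&(hsv[...,0]>hmin)&(hsv[...,0]<hmax)).astype(float)
    o=np.zeros_like(m); o[v-w:v+w,u-w:u+w]=m[v-w:v+w,u-w:u+w]; return o
E
python3 - <<'E'
from h import *
for n in("top","scene"):
    c=dict(np.load(f"pics/a_{n}.npz"))
    u,v=(212,257) if n=="top" else (440,274)
    m=keymask(c["p"],u,v,30)
    print(n,fitkey(m,c,False,(465,185,0.2)))
c=dict(np.load("pics/a_top.npz"))
# box: fit lid rectangle at z=124 via bright mask
g=c["p"].astype(int).sum(2)/3
print(g[200,330],g[240,330],g[225,330], g[130:260:5,300].astype(int))
E
```

```text
top (np.float64(464.6241443612737), np.float64(184.88121152029032), np.float64(0.33234090230139934), np.float64(665.7882352941177), np.float64(245.0))
scene (np.float64(459.68149373755296), np.float64(180.70023077554646), np.float64(0.32983003990620396), np.float64(916.6588235294117), np.float64(361.0))
133.0 121.0 70.33333333333333 [ 39  63 124 123 121 122 123 132 133 132 132 132 133 132 132 133 132 133
 107  59 125 122 124 123 123 122]
```

Run:
```python
from h import *
c=dict(np.load("pics/a_top.npz"))
m=keymask(c["p"],212,257,30)
s=silh(KEYP,T2(464.6,184.9,7,.25),c,False)
print(s.sum(),m.sum())
vv,uu=np.nonzero(m);print(uu.min(),uu.max(),vv.min(),vv.max()); vv,uu=np.nonzero(s>.5);print(uu.min(),uu.max(),vv.min(),vv.max())
o=np.dstack([s*255,m*255,s*0])[210:300,160:260]; cv2.imwrite("pics/c.png",cv2.resize(o,(600,540),interpolation=0))
```

```text
456.7019607843137 245.0
196 229 240 274
234 270 237 275[ WARN:0@1.118] global loadsave.cpp:1063 imwrite_ Unsupported depth image for selected encoder is fallbacked to CV_8U.
```

View pics/c.png

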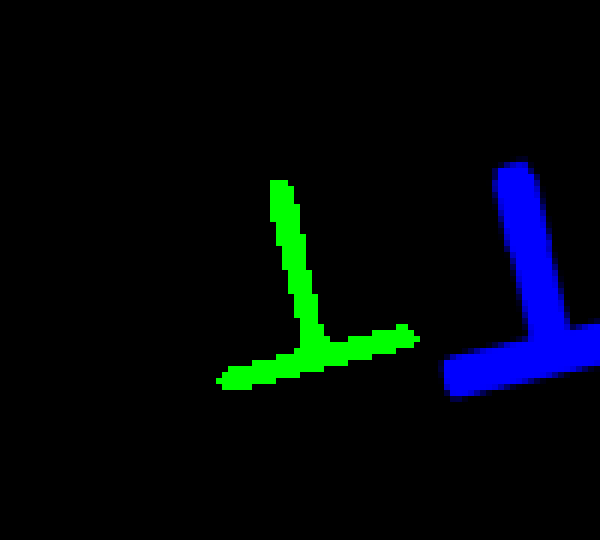

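Run:
```python
from h import *
for n in("top","scene"):
    c=dict(np.load(f"pics/a_{n}.npz"))
    u,v=(212,257) if n=="top" else (440,274)
    m=keymask(c["p"],u,v,28,smin=60)
    print(n,fitkey(m,c,False,(465,285,0.2)))
c=dict(np.load("pics/a_top.npz")); p=c["p"]
g=p.astype(float).mean(2)
# box fit: lid rectangle in box frame x -77..75?, y +-152, z=124 ; edges by gradient: maximise contrast using depth mask
P=cloud(c); zm=((P[...,2]>100)&(P[...,2]<140)).astype(float); o=np.zeros_like(zm); o[150:250,262:405]=zm[150:250,262:405]
gm=((g>126)).astype(float);o2=np.zeros_like(zm); o2[150:250,262:405]=gm[150:250,262:405]; o2=cv2.morphologyEx(o2,cv2.MORPH_OPEN,np.ones((3,3)));o2=cv2.morphologyEx(o2,cv2.MORPH_CLOSE,np.ones((9,9)))
for mask in (o,o2):
  def cost(q):
    return np.abs(silh([box6(-77,75,-152,152,120,124)],T2(q[0],q[1],0,q[2]/100),c,False)-mask).sum()
  p0=np.array([648,-36,-11.9]); 
  r=minimize(cost,p0,method="Nelder-Mead",options=dict(initial_simplex=np.array([p0,p0+[8,0,0],p0+[0,8,0],p0+[0,0,5]]),xatol=.05,fatol=.1)); print(r.x,r.fun,mask.sum())
  T=T2(*r.x[:2],0,r.x[2]/100); print("keyhole",T@[-95,0,80,1])
```

```text
top (np.float64(458.9810458671924), np.float64(298.23132958705446), np.float64(0.24124932842988678), np.float64(128.45882352941175), np.float64(311.0))
scene (np.float64(459.9090458458776), np.float64(296.59300681106174), np.float64(0.2541427958175425), np.float64(157.52549019607844), np.float64(414.0))
[654.11154103 -37.31183393 -11.29649252] 313.10588235294114 6578.0
keyhole [559.71704774 -26.60297608  80.           1.        ]
[656.91373342 -36.80562174 -11.3175338 ] 571.7529411764706 5963.0
keyhole [562.5214955  -26.07690232  80.           1.        ]
```

```bash
cat >> h.py <<'E'
from scipy.spatial.transform import Rotation as Rn, Slerp
def pose(pos,rpy): return np.array(pos,float),Rn.from_euler("xyz",rpy)
def rows(p0,R0,p1,R1,n=None,dmax=38,amax=.118,piv=None):
    """straight path p0->p1 mm w/ slerp; piv: tool-frame point (mm) which goes straight"""
    piv=np.zeros(3) if piv is None else np.array(piv,float)
    a=p0+R0.apply(piv); b=p1+R1.apply(piv)
    rv=(R0.inv()*R1).as_rotvec()
    if n is None: n=int(np.ceil(max(np.linalg.norm(b-a)/dmax,np.linalg.norm(rv)/amax,1)))
    P,R=p0,R0; out=[]
    for i in range(1,n+1):
        Rt=R0*Rn.from_rotvec(rv*i/n); pt=a+(b-a)*i/n-Rt.apply(piv)
        t=np.round(R.inv().apply(pt-P)/1000,4); w=np.round((R.inv()*Rt).as_rotvec(),4)
        out.append((t,w)); P=P+R.apply(t*1000); R=R*Rn.from_rotvec(w)
    for k,(t,w) in enumerate(out): print(k,t.tolist(),w.tolist())
    print("end",P.round(2),R.as_euler("xyz").round(4))
    return out
E
python3 - <<'E'
from h import *
p0,R0=pose([212.43,-587.794,231.28],[-np.pi,0,.347])
# intermediate yaw sign: go +2.68
rows(p0,R0,np.array([440.,-20,231]),Rn.from_euler("xyz",[np.pi,0,3.03]))
E
```

```text
0 [0.0177, -0.0199, 0.0] [-0.0, -0.0, -0.1167]
1 [0.0199, -0.0176, 0.0] [-0.0, -0.0, -0.1166]
2 [0.0218, -0.0152, 0.0] [-0.0, -0.0, -0.1167]
3 [0.0234, -0.0126, 0.0] [-0.0, -0.0, -0.1166]
4 [0.0248, -0.0098, 0.0001] [-0.0, -0.0, -0.1167]
5 [0.0257, -0.0068, -0.0] [-0.0, -0.0, -0.1166]
6 [0.0263, -0.0038, -0.0] [-0.0, -0.0, -0.1167]
7 [0.0266, -0.0007, -0.0] [-0.0, -0.0, -0.1166]
8 [0.0265, 0.0024, 0.0] [-0.0, -0.0, -0.1167]
9 [0.026, 0.0055, 0.0] [-0.0, -0.0, -0.1166]
10 [0.0252, 0.0085, 0.0] [-0.0, -0.0, -0.1167]
11 [0.0241, 0.0113, 0.0] [-0.0, -0.0, -0.1166]
12 [0.0225, 0.0141, 0.0001] [-0.0, -0.0, -0.1167]
13 [0.0208, 0.0166, -0.0] [-0.0, -0.0, -0.1166]
14 [0.0187, 0.0189, -0.0] [-0.0, -0.0, -0.1167]
15 [0.0164, 0.0209, -0.0] [-0.0, -0.0, -0.1166]
16 [0.0138, 0.0227, 0.0] [-0.0, -0.0, -0.1167]
17 [0.0111, 0.0242, 0.0] [-0.0, -0.0, -0.1166]
18 [0.0082, 0.0253, 0.0] [-0.0, -0.0, -0.1167]
19 [0.0052, 0.0261, 0.0] [-0.0, -0.0, -0.1166]
20 [0.0022, 0.0265, 0.0001] [-0.0, -0.0, -0.1167]
21 [-0.001, 0.0266, -0.0] [-0.0, -0.0, -0.1166]
22 [-0.004, 0.0263, -0.0] [-0.0, -0.0, -0.1167]
end [439.96 -19.97 230.98] [-3.1416  0.      3.03  ]
```

Call:
{"api": "jog_arm", "payload": {
  "moves": [
    {"grip": -1,"translation": [0.018,-0.02,0],"twist": [0,0,-0.117]},
    {"grip": -1,"translation": [0.02,-0.018,0],"twist": [0,0,-0.117]},
    {"grip": -1,"translation": [0.022,-0.015,0],"twist": [0,0,-0.117]},
    {"grip": -1,"translation": [0.023,-0.013,0],"twist": [0,0,-0.117]},
    {"grip": -1,"translation": [0.025,-0.01,0],"twist": [0,0,-0.117]},
    {"grip": -1,"translation": [0.026,-0.007,0],"twist": [0,0,-0.117]},
    {"grip": -1,"translation": [0.026,-0.004,0],"twist": [0,0,-0.117]},
    {"grip": -1,"translation": [0.027,-0.001,0],"twist": [0,0,-0.117]},
    {"grip": -1,"translation": [0.026,0.002,0],"twist": [0,0,-0.117]},
    {"grip": -1,"translation": [0.026,0.006,0],"twist": [0,0,-0.117]}
  ]
}}

```text
clock: 0.98
eef_pos: [310.5, -338.3, 231.2]
tcp_rot: [-3.141, -0.0, 1.522]
contact_force: [-0.1, 0.2, 0.8]
opening: 1.001
```

Call:
{"api": "jog_arm", "payload": {
  "moves": [
    {"grip": -1,"translation": [0.025,0.008,0],"twist": [0,0,-0.117]},
    {"grip": -1,"translation": [0.024,0.011,0],"twist": [0,0,-0.117]},
    {"grip": -1,"translation": [0.022,0.014,0],"twist": [0,0,-0.117]},
    {"grip": -1,"translation": [0.021,0.017,0],"twist": [0,0,-0.117]},
    {"grip": -1,"translation": [0.019,0.019,0],"twist": [0,0,-0.117]},
    {"grip": -1,"translation": [0.016,0.021,0],"twist": [0,0,-0.117]},
    {"grip": -1,"translation": [0.014,0.023,0],"twist": [0,0,-0.117]},
    {"grip": -1,"translation": [0.011,0.024,0],"twist": [0,0,-0.117]},
    {"grip": -1,"translation": [0.008,0.025,0],"twist": [0,0,-0.117]},
    {"grip": -1,"translation": [0.005,0.026,0],"twist": [0,0,-0.117]}
  ]
}}

```text
clock: 1.82
eef_pos: [408.3, -92.0, 231.3]
tcp_rot: [3.142, 0.0, 2.693]
contact_force: [0.7, -0.1, 0.1]
opening: 0.998
```

Call:
{"api": "jog_arm", "payload": {
  "moves": [
    {"grip": -1,"translation": [0.002,0.026,0],"twist": [0,0,-0.117]},
    {"grip": -1,"translation": [-0.001,0.027,0],"twist": [0,0,-0.117]},
    {"grip": -1,"translation": [-0.004,0.026,0],"twist": [0,0,-0.117]},
    {"grip": -1,"translation": [0,0,0],"twist": [0,0,0]}
  ]
}}

```text
clock: 2.15
eef_pos: [438.5, -16.2, 231.3]
tcp_rot: [3.14, 0.001, 3.047]
contact_force: [0.2, -0.7, -0.7]
opening: 0.997
```

Run:
```python
from rig import r
s=r.sense(); print({k:np.round(v,4).tolist() if hasattr(v,'shape') else v for k,v in s.items()} if 0 else (s['clock'],s['qpos'].round(4),s['eef_pos'].round(2),s['tcp_rot'].round(4),s['opening']))
```

```text
(2.15, array([-4.1500e-02,  5.6300e-02,  2.0116e+00,  1.5000e-03,  1.0728e+00,
       -1.5183e+00]), array([438.55, -16.25, 231.35]), array([3.1402e+00, 8.0000e-04, 3.0469e+00]), 0.9966768638124903)
```

Call:
{"api": "jog_arm", "payload": {
  "moves": [
    {"grip": -1,"translation": [0,0,0],"twist": [-0.118,0,0]},
    {"grip": -1,"translation": [0,0,0],"twist": [-0.118,0,0]},
    {"grip": -1,"translation": [0,0,0],"twist": [-0.118,0,0]},
    {"grip": -1,"translation": [0,0,0],"twist": [-0.118,0,0]},
    {"grip": -1,"translation": [0,0,0],"twist": [-0.118,0,0]},
    {"grip": -1,"translation": [0,0,0],"twist": [-0.118,0,0]}
  ]
}}

```text
clock: 2.65
eef_pos: [437.8, -20.4, 232.3]
tcp_rot: [2.429, 0.003, 3.035]
contact_force: [0.0, 0.0, -1.1]
opening: 1.0
```

Run:
```python
from rig import r
s=r.sense(); print(s['clock'],s['qpos'].round(4),s['eef_pos'].round(2),s['tcp_rot'].round(4))
```

```text
2.65 [-0.5351  0.2324  2.0155  0.666   1.3038 -2.3195] [437.83 -20.38 232.29] [2.4286 0.0034 3.0354]
```

Call:
{"api": "jog_arm", "payload": {
  "moves": [
    {"grip": -1,"translation": [0,0,0],"twist": [-0.118,0,0]},
    {"grip": -1,"translation": [0,0,0],"twist": [-0.118,0,0]},
    {"grip": -1,"translation": [0,0,0],"twist": [-0.118,0,0]},
    {"grip": -1,"translation": [0,0,0],"twist": [-0.118,0,0]},
    {"grip": -1,"translation": [0,0,0],"twist": [-0.118,0,0]},
    {"grip": -1,"translation": [0,0,0],"twist": [-0.118,0,0]}
  ]
}}

```text
clock: 3.15
eef_pos: [437.5, -20.8, 231.4]
tcp_rot: [1.721, 0.001, 3.035]
contact_force: [0.6, 0.8, 1.3]
opening: 1.0
```

Run:
```python
from rig import r
s=r.sense(); print(s['clock'],s['qpos'].round(4),s['eef_pos'].round(2),s['tcp_rot'].round(4))
```

```text
3.15 [-0.7307  0.6598  1.9737  0.9471  1.722  -2.7314] [437.48 -20.77 231.37] [1.7207e+00 7.0000e-04 3.0349e+00]
```

```bash
cat > kin.py <<'E'
import numpy as np
from scipy.optimize import least_squares
from scipy.spatial.transform import Rotation as Rn
E=lambda s,a: Rn.from_euler(s,a)
def fkR(q,s4,s6,c6):
    return E("z",q[0])*E("y",q[1]+q[2])*E("z",s4*q[3])*E("y",q[4])*E("z",s6*q[5]+c6)
def fk(q,L,s4=S4 if 0 else 1,s6=1,c6=0):
    a1,d1,a2,a3,d4,a5,d6=L
    R1=E("z",q[0]);R2=R1*E("y",q[1]);R3=R2*E("y",q[2]);R4=R3*E("z",s4*q[3]);R5=R4*E("y",q[4])
    p=R1.apply([a1,0,d1])+R2.apply([0,0,a2])+R3.apply([a3,0,d4])+R5.apply([a5,0,d6])
    return p,R5*E("z",s6*q[5]+c6)
D=[([-1.22640698,.353639,1.634127,0,1.15521,-.002418],[212.266,-587.346,230.57],[-3.140209,0,.346806]),
([-.0415,.0563,2.0116,.0015,1.0728,-1.5183],[438.55,-16.25,231.35],[3.1402,.0008,3.0469]),
([-.5351,.2324,2.0155,.666,1.3038,-2.3195],[437.83,-20.38,232.29],[2.4286,.0034,3.0354]),
([-.7307,.6598,1.9737,.9471,1.722,-2.7314],[437.48,-20.77,231.37],[1.7207,.0007,3.0349])]
E
python3 - <<'E'
from kin import *
for s4 in(1,-1):
  for s6 in (1,-1):
    for c6 in (np.pi/2,-np.pi/2,0,np.pi):
      e=max((fkR(q,s4,s6,c6).inv()*Rn.from_euler("xyz",r)).magnitude() for q,p,r in D)
      if e<.1: print(s4,s6,c6,e)
      if e<.1: best=(s4,s6,c6)
s4,s6,c6=best
f=lambda L: np.concatenate([(fk(q,L,s4,s6,c6)[0]-p) for q,p,r in D]+[[.01*(L[5]),.005*(L[0]),.005*L[3]]])
r=least_squares(f,[0,300,400,0,400,0,250]); print(r.x.round(1),r.fun.round(2))
f2=lambda L: np.concatenate([(fk(q,[0,L[0],L[1],0,L[2],0,L[3]],s4,s6,c6)[0]-p) for q,p,r in D])
r=least_squares(f2,[300,400,400,250]); print(r.x.round(1),r.fun.round(2))
E
```

```text
1 1 1.5707963267948966 0.00013298653687642537
[ -3.  293.5 568.7  55.  496.9   1.  344.8] [-1.41 -0.52  0.11 -0.05 -1.5  -0.16 -0.08 -0.06  0.05  0.05  0.03 -0.
  0.01 -0.01  0.28]
[288.4 517.  472.5 349.4] [-6.11 12.58  2.1   5.84 -1.74 -1.48  6.57 -1.02 -1.12  6.53 -0.69  0.51]
```

```bash
cat >> kin.py <<'E'
LP=[-3.,293.5,568.7,55.,496.9,1.,344.8]
LO=np.array([-2.63,-.92,.06,-1.3,0,-3.02]);HI=np.array([2.63,2.1,2.66,4.44,2.69,3.02])
def ik(p,R,q0):
    f=lambda q:np.concatenate([(fk(q,LP,1,1,np.pi/2)[0]-p)/300,(fk(q,LP,1,1,np.pi/2)[1].inv()*R).as_rotvec()])
    r=least_squares(f,np.clip(q0,LO+1e-3,HI-1e-3),bounds=(LO,HI)); return r.x,np.abs(r.fun).max()
E
python3 - <<'E'
from kin import *
from h import T2
kh=np.array([561,-26,80.]);yaw=-.113
Rb=Rn.from_euler("z",yaw); R0=Rb*Rn.from_matrix(np.array([[-1,0,0],[0,1,0],[0,0,-1.]]))
for back in (60,0):
  q=np.array([-.04,.3,2.0,0,1,-1.5])
  for roll in np.arange(0,1.75,.2):
    Rr=Rb*Rn.from_rotvec([roll,0,0]); c=kh+Rb.apply([-54+24-back,0,0])
    R=Rr*Rb.inv()*R0; p=c+R.apply([0,0,5])
    q,e=ik(p,R,q); print(back,roll.round(1),q.round(2),e.round(4), "wristz",(p-R.apply([0,0,344]))[2].round(0))
E
```

```text
60 0.0 [-0.03  0.34  2.08  0.    0.72 -1.49] 0.0 wristz 419.0
60 0.2 [-0.18  0.35  2.09  0.3   0.74 -1.86] 0.0 wristz 412.0
60 0.4 [-0.31  0.4   2.08  0.55  0.83 -2.18] 0.0 wristz 392.0
60 0.6 [-0.43  0.47  2.06  0.72  0.96 -2.42] 0.0 wristz 360.0
60 0.8 [-0.53  0.58  2.03  0.83  1.1  -2.59] 0.0 wristz 316.0
60 1.0 [-0.6   0.69  1.99  0.9   1.26 -2.71] 0.0 wristz 263.0
60 1.2 [-0.65  0.82  1.94  0.95  1.41 -2.81] 0.0 wristz 203.0
60 1.4 [-0.68  0.94  1.89  0.98  1.57 -2.88] 0.0 wristz 138.0
60 1.6 [-0.68  1.07  1.83  1.02  1.73 -2.94] 0.0 wristz 70.0
0 0.0 [-0.04  0.41  1.96 -0.    0.77 -1.5 ] 0.0 wristz 419.0
0 0.2 [-0.17  0.42  1.96  0.28  0.79 -1.83] 0.0 wristz 412.0
0 0.4 [-0.29  0.47  1.95  0.53  0.87 -2.12] 0.0 wristz 392.0
0 0.6 [-0.4   0.53  1.93  0.7   0.99 -2.35] 0.0 wristz 360.0
0 0.8 [-0.48  0.63  1.91  0.83  1.14 -2.51] 0.0 wristz 316.0
0 1.0 [-0.55  0.73  1.87  0.92  1.29 -2.63] 0.0 wristz 263.0
0 1.2 [-0.6   0.85  1.82  0.98  1.44 -2.72] 0.0 wristz 203.0
0 1.4 [-0.62  0.97  1.77  1.04  1.6  -2.79] 0.0 wristz 138.0
0 1.6 [-0.63  1.09  1.72  1.09  1.76 -2.85] 0.0 wristz 70.0
```

Run:
```python
from h import *
c=dict(np.load("pics/a_top.npz")); P=cloud(c)
for n,(v0,v1,u0,u1,z0,z1) in dict(cup=(200,235,460,500,50,90),bottle=(170,215,435,470,120,180),scup=(220,248,158,188,25,50),bowl=(145,212,155,222,50,80)).items():
    q=P[v0:v1,u0:u1].reshape(-1,3); q=q[(q[:,2]>z0)&(q[:,2]<z1)]; print(n,len(q),q.min(0).round(),q.max(0).round(),np.median(q,0).round())
m=keymask(c["p"],408,260,30,smin=60)
V=KEYP[:3]+[box6(6,104,-7,7,-7,7),box6(90,104,-15,15,-4,4)]
print(fitkey(m,c,False,(450,-165,0.1),V))
```

```text
cup 297 [ 576. -488.   50.] [ 654. -408.   88.] [ 619. -461.   73.]
bottle 204 [ 642. -380.  120.] [ 683. -337.  177.] [ 659. -353.  146.]
scup 183 [528. 378.  25.] [594. 448.  47.] [564. 423.  38.]
bowl 710 [624. 278.  50.] [791. 446.  78.] [734. 390.  65.]
(np.float64(455.61303694546365), np.float64(-263.21533092353275), np.float64(0.15259879816722485), np.float64(167.73333333333335), np.float64(339.0))
```

Run:
```python
from h import *
p0,R0=pose([437.5,-20.8,231.4],[1.7207,.0007,3.0349])
rows(p0,R0,np.array([485.7,304,180]),Rn.from_euler("xyz",[np.pi,0,np.pi+.248]))
```

```text
0 [-0.001, -0.0001, 0.0255] [0.1081, 0.0194, -0.0225]
1 [-0.0016, 0.0025, 0.0254] [0.108, 0.0194, -0.0225]
2 [-0.0021, 0.0053, 0.025] [0.1081, 0.0194, -0.0224]
3 [-0.0027, 0.0079, 0.0241] [0.108, 0.0195, -0.0225]
4 [-0.0035, 0.0103, 0.0232] [0.1081, 0.0194, -0.0225]
5 [-0.0041, 0.0127, 0.0218] [0.1081, 0.0194, -0.0225]
6 [-0.0048, 0.0149, 0.0202] [0.108, 0.0194, -0.0224]
7 [-0.0055, 0.0168, 0.0184] [0.1081, 0.0194, -0.0225]
8 [-0.0063, 0.0186, 0.0164] [0.108, 0.0194, -0.0225]
9 [-0.0071, 0.0201, 0.0141] [0.1081, 0.0194, -0.0225]
10 [-0.0077, 0.0214, 0.0118] [0.108, 0.0194, -0.0224]
11 [-0.0085, 0.0222, 0.0092] [0.1081, 0.0195, -0.0225]
12 [-0.0091, 0.023, 0.0067] [0.1081, 0.0194, -0.0225]
end [485.74 304.01 179.98] [-3.1416 -0.     -2.8936]
```

Call:
{"api": "jog_arm", "payload": {
  "moves": [
    {"grip": -1,"translation": [-0.001,0,0.0255],"twist": [0.108,0.0195,-0.0225]},
    {"grip": -1,"translation": [-0.0015,0.0025,0.0255],"twist": [0.108,0.0195,-0.0225]},
    {"grip": -1,"translation": [-0.002,0.0055,0.025],"twist": [0.108,0.0195,-0.0225]},
    {"grip": -1,"translation": [-0.0025,0.008,0.024],"twist": [0.108,0.0195,-0.0225]},
    {"grip": -1,"translation": [-0.0035,0.0105,0.023],"twist": [0.108,0.0195,-0.0225]},
    {"grip": -1,"translation": [-0.004,0.0125,0.022],"twist": [0.108,0.0195,-0.0225]},
    {"grip": -1,"translation": [-0.005,0.015,0.02],"twist": [0.108,0.0195,-0.0225]},
    {"grip": -1,"translation": [-0.0055,0.017,0.0185],"twist": [0.108,0.0195,-0.0225]},
    {"grip": -1,"translation": [-0.0065,0.0185,0.0165],"twist": [0.108,0.0195,-0.0225]},
    {"grip": -1,"translation": [-0.007,0.02,0.014],"twist": [0.108,0.0195,-0.0225]}
  ]
}}

```text
clock: 3.98
eef_pos: [474.3, 231.5, 192.4]
tcp_rot: [2.824, 0.048, -2.966]
contact_force: [0.2, -1.0, 0.1]
opening: 0.998
```

Call:
{"api": "jog_arm", "payload": {
  "moves": [
    {"grip": -1,"translation": [-0.0075,0.0215,0.012],"twist": [0.108,0.0195,-0.0225]},
    {"grip": -1,"translation": [-0.0085,0.022,0.009],"twist": [0.108,0.0195,-0.0225]},
    {"grip": -1,"translation": [-0.009,0.023,0.0065],"twist": [0.108,0.0195,-0.0225]},
    {"grip": -1,"translation": [0,0,0],"twist": [0,0,0]},
    {"grip": -1,"translation": [0,0,0],"twist": [0,0,0]}
  ]
}}

```text
clock: 4.4
eef_pos: [482.9, 308.1, 178.4]
tcp_rot: [-3.138, -0.004, -2.885]
contact_force: [0.4, -0.8, -0.9]
opening: 0.999
```

```bash
cat > snap.py <<'E'
import sys
from rig import r
import cv2,numpy as np
def snap(n,tag):
    c=r.calibration(n); s=r.sense(); p,d=r.grab_frame(n)
    cv2.imwrite(f"pics/{tag}_{n}.png",p[:,:,::-1]); np.savez(f"pics/{tag}_{n}.npz",p=p,d=d,**c); return s
if __name__=="__main__":
    for n in sys.argv[2:]:
        s=snap(n,sys.argv[1])
    print(s['clock'],s['qpos'].round(4),s['eef_pos'].round(2),s['tcp_rot'].round(4),s['opening'].round(3),s['contact_force'].round(1))
E
python3 snap.py d wrist
```

```text
Traceback (most recent call last):
  File "snap.py", line 10, in <module>
    print(s['clock'],s['qpos'].round(4),s['eef_pos'].round(2),s['tcp_rot'].round(4),s['opening'].round(3),s['contact_force'].round(1))
                                                                                    ^^^^^^^^^^^^^^^^^^
AttributeError: 'float' object has no attribute 'round'
```

View pics/d_wrist.png

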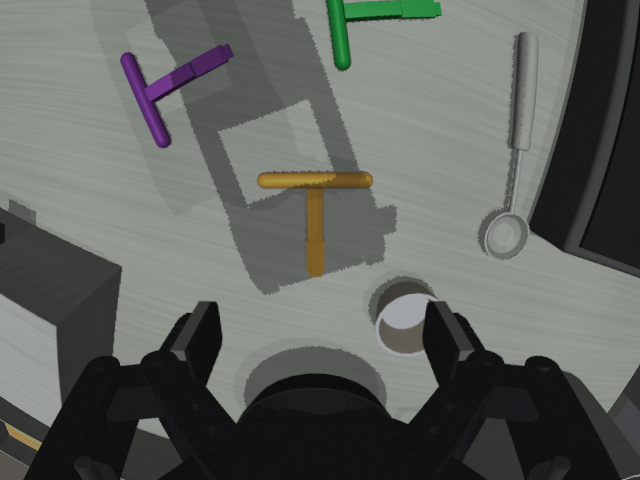

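```bash
sed -i "s/s\['opening'\].round(3)/round(float(s['opening']),3)/" snap.py
python3 - <<'E'
from h import *
c=dict(np.load("pics/d_wrist.npz"))
hsv=cv2.cvtColor(c["p"],cv2.COLOR_RGB2HSV); print(hsv[180,300],hsv[230,315],hsv[220,280])
m=keymask(c["p"],316,225,75,smin=100)
x=fitkey(m,c,True,(459.5,297.4,.248)); print(x)
s=silh(KEYP,T2(x[0],x[1],7,x[2]),c,True)
o=np.dstack([s*255,m*255,s*0])[140:300,220:420]; cv2.imwrite("pics/d2.png",cv2.resize(o.astype(np.uint8),(800,600),interpolation=0))
# depth check
for uv in ((280,180),(315,220),(316,262),(316,300)):
    d=c["d"][uv[1],uv[0]]; v=np.array([uv[0]-c["cx"],uv[1]-c["cy"]]); rr=np.hypot(*v); th=rr/c["fx"]
    ray=np.array([*(v/rr*np.tan(th)),1])*d; print(uv,((ray-c["t"])@c["R"]).round(1))
E
```

```text
[ 27 154 162] [ 19 171 125] [ 53  10 100]
(np.float64(459.3770494864334), np.float64(295.4987977670433), np.float64(0.2522767150875272), np.float64(619.2588235294119), np.float64(3166.0))
(280, 180) [465.6 266.8  13.2]
(315, 220) [491.9 304.1  14.4]
(316, 262) [531.5 315.    9.7]
(316, 300) [ 5.747e+02  3.259e+02 -1.000e-01]
```

View pics/d2.png

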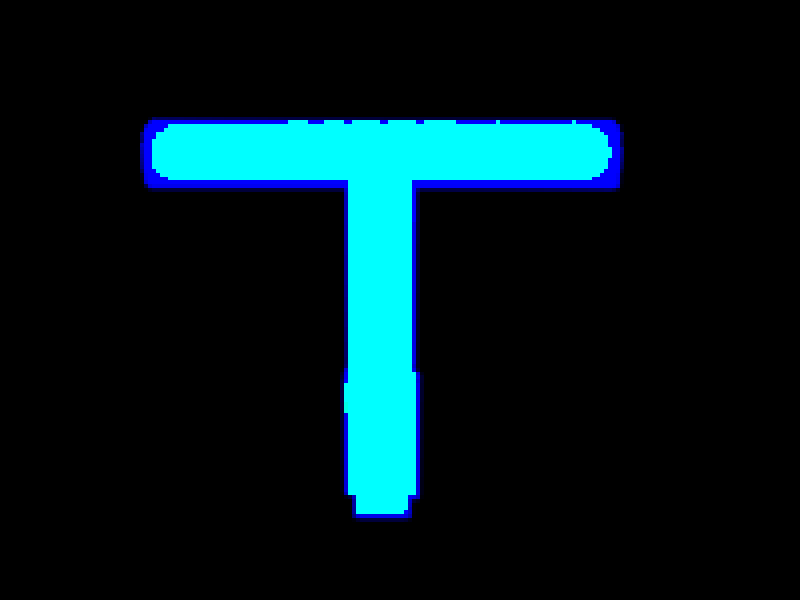

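Run:
```python
from h import *
p0,R0=pose([482.9,308.1,178.4],[-3.138,-.004,-2.885])
rows(p0,R0,np.array([485.5,302.2,40]),Rn.from_euler("xyz",[np.pi,0,-np.pi+.252]),n=5)
```

```text
0 [-0.0003, -0.0012, 0.0277] [-0.0007, -0.0008, 0.0009]
1 [-0.0003, -0.0012, 0.0277] [-0.0007, -0.0008, 0.0009]
2 [-0.0003, -0.0012, 0.0276] [-0.0008, -0.0008, 0.001]
3 [-0.0002, -0.0012, 0.0277] [-0.0007, -0.0008, 0.0009]
4 [-0.0003, -0.0013, 0.0277] [-0.0007, -0.0008, 0.0009]
end [485.55 302.18  40.01] [-3.1416  0.     -2.8896]
```

Call:
{"api": "jog_arm", "payload": {
  "moves": [
    {"grip": -1,"translation": [-0.0003,-0.0012,0.0277],"twist": [-0.0007,-0.0008,0.001]},
    {"grip": -1,"translation": [-0.0003,-0.0012,0.0277],"twist": [-0.0007,-0.0008,0.001]},
    {"grip": -1,"translation": [-0.0003,-0.0012,0.0277],"twist": [-0.0007,-0.0008,0.001]},
    {"grip": -1,"translation": [-0.0003,-0.0012,0.0277],"twist": [-0.0007,-0.0008,0.001]},
    {"grip": -1,"translation": [-0.0003,-0.0013,0.0277],"twist": [-0.0007,-0.0008,0.001]},
    {"grip": -1,"translation": [0,0,0],"twist": [0,0,0]},
    {"grip": -1,"translation": [0,0,0],"twist": [0,0,0]}
  ]
}}

```text
clock: 5.03
eef_pos: [486.0, 296.7, 39.9]
tcp_rot: [-3.141, -0.002, -2.898]
contact_force: [0.2, 0.8, 0.5]
opening: 1.003
```

```bash
python3 snap.py e wrist;python3 - <<'E'
from h import *
c=dict(np.load("pics/e_wrist.npz"))
m=keymask(c["p"],316,240,130,smin=100)
print(fitkey(m,c,True,(459.5,295.5,.252)))
E
```

```text
5.0333 [ 5.4540e-01  5.1750e-01  1.8862e+00  2.0000e-04  7.4030e-01 -1.2688e+00] [486.05 296.71  39.91] [-3.1410e+00 -2.4000e-03 -2.8983e+00] 1.003 [0.2 0.8 0.5]
(np.float64(459.98431740081855), np.float64(295.9852275460096), np.float64(0.2486966224921021), np.float64(1440.8392156862747), np.float64(8658.0))
```

View pics/e_wrist.png

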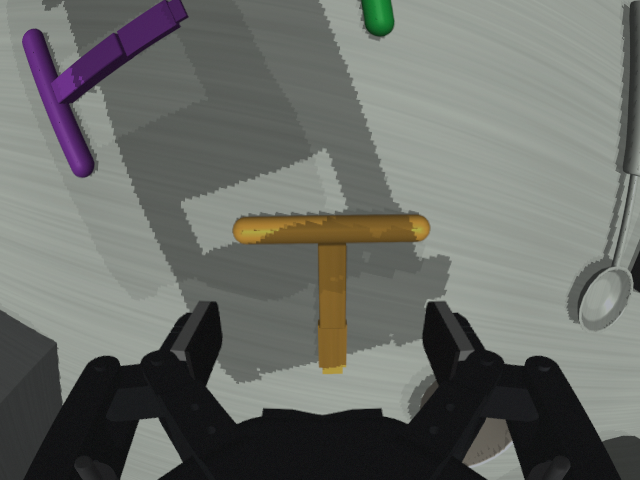

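Call:
{"api": "jog_arm", "payload": {
  "moves": [
    {"grip": -1,"translation": [0,0,0],"twist": [0,0,0]},
    {"grip": -1,"translation": [0,0,0],"twist": [0,0,0]}
  ]
}}

```text
clock: 5.25
eef_pos: [488.0, 299.7, 42.6]
tcp_rot: [3.141, 0.004, -2.896]
contact_force: [0.1, 1.0, 0.7]
opening: 1.002
```

Call:
{"api": "jog_arm", "payload": {
  "moves": [
    {"grip": -1,"translation": [0,0,0],"twist": [0,0,0]},
    {"grip": -1,"translation": [0,0,0],"twist": [0,0,0]},
    {"grip": -1,"translation": [0,0,0],"twist": [0,0,0]},
    {"grip": -1,"translation": [0,0,0],"twist": [0,0,0]}
  ]
}}

```text
clock: 5.58
eef_pos: [486.8, 299.7, 41.0]
tcp_rot: [3.141, 0.002, -2.895]
contact_force: [-0.2, 0.2, 0.5]
opening: 0.999
```

Call:
{"api": "jog_arm", "payload": {
  "moves": [
    {"grip": -1,"translation": [0,0,0],"twist": [0,0,0]}
  ]
}}

```text
clock: 5.67
eef_pos: [486.7, 299.6, 40.8]
tcp_rot: [3.142, 0.001, -2.895]
contact_force: [-0.0, -0.3, -0.3]
opening: 1.001
```

```bash
python3 snap.py f wrist;python3 - <<'E'
from h import *
c=dict(np.load("pics/f_wrist.npz"))
m=keymask(c["p"],316,240,130,smin=100)
x=fitkey(m,c,True,(459.5,295.5,.252));print(x)
c3,s3=np.cos(x[2]),np.sin(x[2]); g=np.array([x[0]+27*c3,x[1]+27*s3,2.5]);print(g)
p0,R0=pose([486.6,299.6,40.8],[np.pi,0.001,-2.895])
rows(p0,R0,g,Rn.from_euler("xyz",[np.pi,0,-np.pi+x[2]]),n=4)
E
```

```text
5.6667 [ 5.4940e-01  5.1710e-01  1.8842e+00 -6.0000e-04  7.3900e-01 -1.2680e+00] [486.67 299.6   40.75] [ 3.1416e+00  1.4000e-03 -2.8945e+00] 1.001 [-0.  -0.3 -0.3]
(np.float64(460.109830556299), np.float64(295.4651998197896), np.float64(0.26215632808342454), np.float64(1353.4549019607844), np.float64(8730.0))
[486.18733187 302.46262259   2.5       ]
0 [-0.0001, 0.0007, 0.0096] [-0.0, 0.0002, -0.0039]
1 [-0.0, 0.0007, 0.0096] [-0.0, 0.0003, -0.0039]
2 [-0.0001, 0.0008, 0.0095] [-0.0, 0.0002, -0.0039]
3 [-0.0001, 0.0007, 0.0096] [-0.0, 0.0003, -0.0039]
end [486.19 302.49   2.5 ] [-3.1416 -0.     -2.8794]
```

Call:
{"api": "jog_arm", "payload": {
  "moves": [
    {"grip": -1,"translation": [0,0.0007,0.0096],"twist": [0,0,-0.004]},
    {"grip": -1,"translation": [0,0.0007,0.0096],"twist": [0,0,-0.004]},
    {"grip": -1,"translation": [-0.0002,0.0008,0.0095],"twist": [0,0,-0.004]},
    {"grip": -1,"translation": [0,0.0007,0.0076],"twist": [0,0,-0.004]},
    {"grip": -1,"translation": [0,0,0],"twist": [0,0,0]},
    {"grip": -1,"translation": [0,0,0],"twist": [0,0,0]},
    {"grip": -1,"translation": [0,0,0],"twist": [0,0,0]},
    {"grip": -1,"translation": [0,0,0],"twist": [0,0,0]}
  ]
}}

```text
clock: 6.38
eef_pos: [486.5, 302.5, 4.6]
tcp_rot: [3.142, 0.002, -2.879]
contact_force: [-1.3, 0.4, -0.4]
opening: 1.0
```

Call:
{"api": "jog_arm", "payload": {
  "moves": [
    {"grip": -1,"translation": [0,0,0.0025],"twist": [0,0,0]},
    {"grip": -1,"translation": [0,0,0],"twist": [0,0,0]},
    {"grip": 1,"translation": [0,0,0],"twist": [0,0,0]},
    {"grip": 1,"translation": [0,0,0],"twist": [0,0,0]},
    {"grip": 1,"translation": [0,0,0],"twist": [0,0,0]},
    {"grip": 1,"translation": [0,0,0],"twist": [0,0,0]},
    {"grip": 1,"translation": [0,0,0],"twist": [0,0,0]},
    {"grip": 1,"translation": [0,0,0],"twist": [0,0,0]},
    {"grip": 1,"translation": [0,0,0],"twist": [0,0,0]},
    {"grip": 1,"translation": [0,0,0],"twist": [0,0,0]}
  ],
  "squeeze": 80
}}

```text
clock: 7.22
eef_pos: [486.3, 302.4, 2.1]
tcp_rot: [3.142, 0.001, -2.879]
contact_force: [-0.6, 0.3, 5.6]
opening: 0.137
```

Call:
{"api": "jog_arm", "payload": {
  "moves": [
    {"grip": 1,"translation": [0,0,0],"twist": [0,0,0]},
    {"grip": 1,"translation": [0,0,0],"twist": [0,0,0]}
  ]
}}

```text
clock: 7.38
eef_pos: [486.3, 302.4, 2.1]
tcp_rot: [3.142, 0.001, -2.879]
contact_force: [-2.0, -0.4, 5.9]
opening: 0.13
```

```bash
python3 snap.py g wrist
```

```text
7.3833 [ 5.5390e-01  5.8070e-01  1.8923e+00 -6.0000e-04  6.6730e-01 -1.2791e+00] [486.25 302.37   2.13] [ 3.1416e+00  1.3000e-03 -2.8788e+00] 0.13 [-2.  -0.4  5.9]
```

View pics/g_wrist.png

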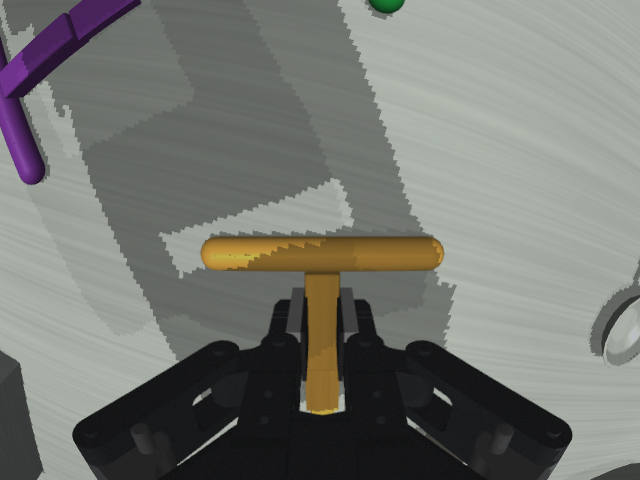

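Run:
```python
from h import *
c=dict(np.load("pics/g_wrist.npz"))
m=keymask(c["p"],325,320,130,smin=100)
x=fitkey(m,c,True,(460,295.5,.262));print(x)  # rough: partially occluded
p0,R0=pose([486.3,302.4,122],[np.pi,0.001,-2.8788])
rows(p0,R0,np.array([454,-14,130.]),Rn.from_euler("xyz",[np.pi,0,np.pi-.113]),n=10)
```

```text
(np.float64(459.82616436083504), np.float64(295.6796995846946), np.float64(0.2623216301857911), np.float64(2224.5372549019608), np.float64(12506.0))
0 [0.0113, -0.0297, -0.0008] [0.0, 0.0001, 0.0376]
1 [0.0102, -0.0301, -0.0008] [0.0, 0.0001, 0.0376]
2 [0.0091, -0.0305, -0.0008] [0.0001, 0.0001, 0.0375]
3 [0.0079, -0.0308, -0.0008] [-0.0, 0.0001, 0.0376]
4 [0.0068, -0.0311, -0.0008] [-0.0, 0.0001, 0.0376]
5 [0.0056, -0.0313, -0.0008] [0.0, 0.0001, 0.0376]
6 [0.0044, -0.0315, -0.0008] [0.0, 0.0001, 0.0376]
7 [0.0032, -0.0316, -0.0009] [0.0, 0.0001, 0.0375]
8 [0.002, -0.0318, -0.0008] [0.0001, 0.0001, 0.0376]
9 [0.0009, -0.0318, -0.0008] [-0.0, 0.0001, 0.0376]
end [453.99 -14.01 130.05] [-3.1416 -0.      3.0286]
```

Call:
{"api": "jog_arm", "payload": {
  "moves": [
    {"grip": 1,"translation": [0,0,-0.01],"twist": [0,0,0]},
    {"grip": 1,"translation": [0,0,-0.025],"twist": [0,0,0]},
    {"grip": 1,"translation": [0,0,-0.03],"twist": [0,0,0]},
    {"grip": 1,"translation": [0,0,-0.03],"twist": [0,0,0]},
    {"grip": 1,"translation": [0,0,-0.025],"twist": [0,0,0]}
  ]
}}

```text
clock: 7.85
eef_pos: [486.2, 302.4, 124.1]
tcp_rot: [3.141, 0.002, -2.879]
contact_force: [0.2, 0.2, -1.6]
opening: 0.139
```

Call:
{"api": "jog_arm", "payload": {
  "moves": [
    {"grip": 1,"translation": [0.0113,-0.0297,-0.0008],"twist": [0,0,0.0376]},
    {"grip": 1,"translation": [0.0102,-0.03,-0.0008],"twist": [0,0,0.0376]},
    {"grip": 1,"translation": [0.009,-0.0305,-0.0008],"twist": [0,0,0.0376]},
    {"grip": 1,"translation": [0.008,-0.031,-0.0008],"twist": [0,0,0.0376]},
    {"grip": 1,"translation": [0.007,-0.031,-0.0008],"twist": [0,0,0.0376]},
    {"grip": 1,"translation": [0.0055,-0.0313,-0.0008],"twist": [0,0,0.0376]},
    {"grip": 1,"translation": [0.0045,-0.0315,-0.0008],"twist": [0,0,0.0376]},
    {"grip": 1,"translation": [0.003,-0.0315,-0.0008],"twist": [0,0,0.0376]},
    {"grip": 1,"translation": [0.002,-0.032,-0.0008],"twist": [0,0,0.0376]},
    {"grip": 1,"translation": [0.001,-0.032,-0.0008],"twist": [0,0,0.0376]}
  ]
}}

```text
clock: 8.68
eef_pos: [453.2, -15.9, 130.2]
tcp_rot: [3.141, 0.002, 3.027]
contact_force: [0.3, 0.0, -2.2]
opening: 0.137
```

Call:
{"api": "jog_arm", "payload": {
  "moves": [
    {"grip": 1,"translation": [0,0,0],"twist": [0,0,0]},
    {"grip": 1,"translation": [0,0,0],"twist": [0,0,0]},
    {"grip": 1,"translation": [0,0,0],"twist": [0,0,0]},
    {"grip": 1,"translation": [0,0,0],"twist": [0,0,0]},
    {"grip": 1,"translation": [0,0,0],"twist": [0,0,0]},
    {"grip": 1,"translation": [0,0,0],"twist": [0,0,0]}
  ]
}}

```text
clock: 9.18
eef_pos: [453.7, -13.5, 129.7]
tcp_rot: [3.141, 0.001, 3.03]
contact_force: [0.0, 0.5, -1.0]
opening: 0.135
```

```bash
python3 snap.py i wrist
```

```text
9.1833 [-3.3400e-02  2.2490e-01  2.0826e+00  5.0000e-04  8.3310e-01 -1.4930e+00] [453.66 -13.52 129.68] [3.1412e+00 1.0000e-03 3.0301e+00] 0.135 [ 0.   0.5 -1. ]
```

View pics/i_wrist.png

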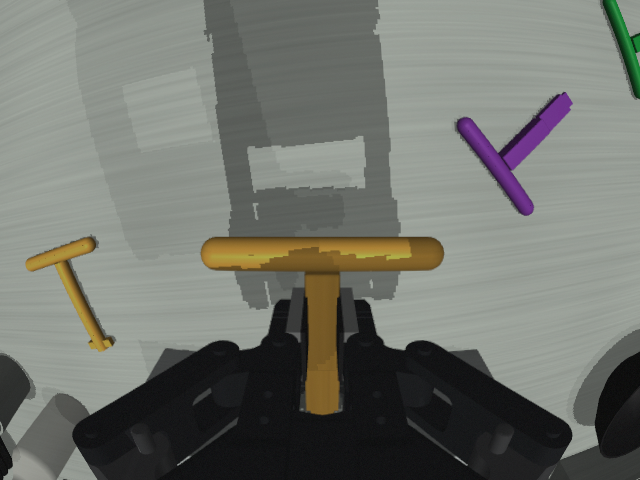

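Run:
```python
from h import *
p0,R0=pose([453.7,-13.5,129.7],[np.pi,0,3.03])
rows(p0,R0,np.array([430,-30,110.]),Rn.from_euler("xyz",[np.pi,0,1.55]),n=13)
```

```text
0 [0.0017, -0.0015, 0.0015] [0.0, -0.0, 0.1138]
1 [0.0015, -0.0016, 0.0015] [-0.0, -0.0, 0.1139]
2 [0.0013, -0.0018, 0.0015] [-0.0, -0.0, 0.1138]
3 [0.001, -0.0019, 0.0016] [-0.0, -0.0, 0.1139]
4 [0.0009, -0.0021, 0.0015] [-0.0, -0.0, 0.1138]
5 [0.0006, -0.0021, 0.0015] [-0.0, -0.0, 0.1139]
6 [0.0004, -0.0022, 0.0015] [-0.0, -0.0, 0.1138]
7 [0.0001, -0.0022, 0.0015] [-0.0, -0.0, 0.1139]
8 [-0.0001, -0.0023, 0.0015] [-0.0, -0.0, 0.1138]
9 [-0.0004, -0.0021, 0.0016] [-0.0, -0.0, 0.1139]
10 [-0.0006, -0.0022, 0.0015] [-0.0, -0.0, 0.1138]
11 [-0.0009, -0.002, 0.0015] [-0.0, -0.0, 0.1139]
12 [-0.0011, -0.0019, 0.0015] [-0.0, -0.0, 0.1138]
end [430.04 -29.99 110.  ] [3.1416 0.     1.55  ]
```

Call:
{"api": "jog_arm", "payload": {
  "moves": [
    {"grip": 1,"translation": [0.0017,-0.0015,0.0015],"twist": [0,0,0.114]},
    {"grip": 1,"translation": [0.0015,-0.0015,0.0015],"twist": [0,0,0.114]},
    {"grip": 1,"translation": [0.0013,-0.0018,0.0015],"twist": [0,0,0.114]},
    {"grip": 1,"translation": [0.001,-0.002,0.0015],"twist": [0,0,0.114]},
    {"grip": 1,"translation": [0.001,-0.002,0.0015],"twist": [0,0,0.114]},
    {"grip": 1,"translation": [0.0005,-0.002,0.0015],"twist": [0,0,0.114]},
    {"grip": 1,"translation": [0.0005,-0.002,0.0015],"twist": [0,0,0.114]},
    {"grip": 1,"translation": [0,-0.002,0.0015],"twist": [0,0,0.114]},
    {"grip": 1,"translation": [0,-0.0025,0.0015],"twist": [0,0,0.114]},
    {"grip": 1,"translation": [-0.0005,-0.002,0.0015],"twist": [0,0,0.114]}
  ]
}}

```text
clock: 10.07
eef_pos: [435.6, -26.2, 114.5]
tcp_rot: [3.141, 0.0, 1.884]
contact_force: [0.3, -0.1, -1.3]
opening: 0.133
```

Call:
{"api": "jog_arm", "payload": {
  "moves": [
    {"grip": 1,"translation": [-0.0005,-0.002,0.0015],"twist": [0,0,0.114]},
    {"grip": 1,"translation": [-0.001,-0.002,0.0015],"twist": [0,0,0.114]},
    {"grip": 1,"translation": [-0.001,-0.002,0.0015],"twist": [0,0,0.114]},
    {"grip": 1,"translation": [0,0,0],"twist": [0,0,0]},
    {"grip": 1,"translation": [0,0,0],"twist": [0,0,0]},
    {"grip": 1,"translation": [0,0,0],"twist": [0,0,0]},
    {"grip": 1,"translation": [0,0,0],"twist": [0,0,0]},
    {"grip": 1,"translation": [0,0,0],"twist": [0,0,0]},
    {"grip": 1,"translation": [0,0,0],"twist": [0,0,0]}
  ]
}}

```text
clock: 10.82
eef_pos: [430.4, -30.3, 110.2]
tcp_rot: [3.14, -0.0, 1.548]
contact_force: [0.3, -0.5, -1.8]
opening: 0.136
```

```bash
python3 snap.py j wrist
```

```text
10.8167 [-7.4000e-02  2.2670e-01  2.1417e+00  5.0000e-04  7.7180e-01 -5.1100e-02] [430.44 -30.29 110.24] [ 3.1402e+00 -3.0000e-04  1.5476e+00] 0.136 [ 0.3 -0.5 -1.8]
```

View pics/j_wrist.png

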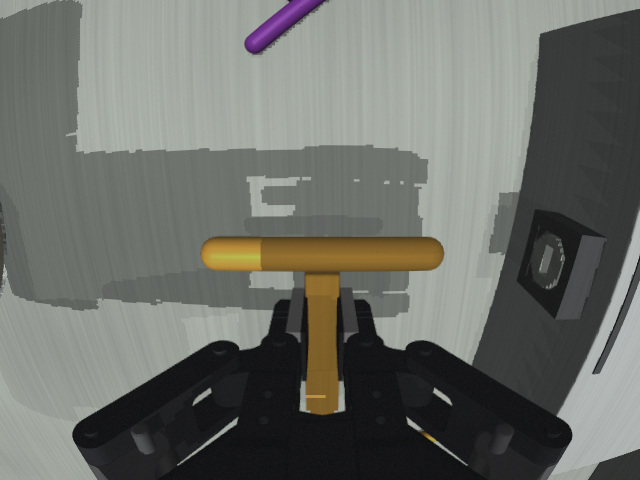

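Run:
```python
import cv2
im=cv2.imread("pics/j_wrist.png")[195:330,505:625]
im=cv2.convertScaleAbs(im,alpha=2.2)
im=cv2.resize(im,(533,600),interpolation=cv2.INTER_CUBIC)
cv2.imwrite("pics/j2.png",im)
```

```text
(no output)
```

View pics/j2.png

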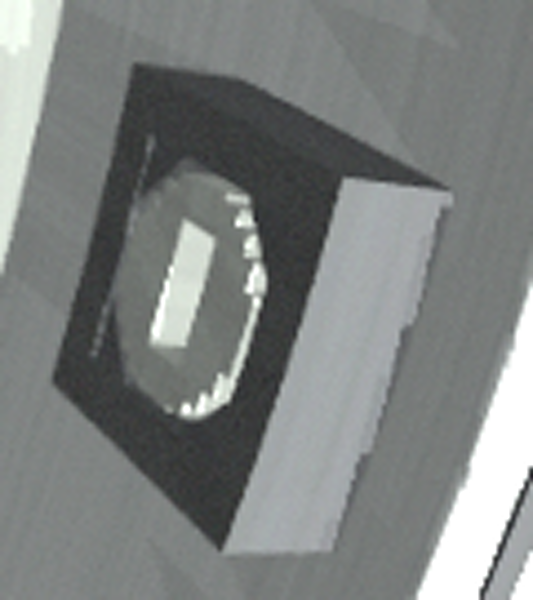

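Run:
```python
from h import *
from scipy.optimize import least_squares
c=dict(np.load("pics/j_wrist.npz"))
uv=np.array([(137,64),(53,380),(343,178),(225,550),(450,190),(330,550)],float)/4.444-.39+[505,195]
X=np.array([[-95,25,55],[-95,-25,55],[-95,25,105],[-95,-25,105],[-75,25,105],[-75,-25,105.]])
def f(p,free=False):
    T=T2(p[0],p[1],p[3] if len(p)>3 else 0,p[2]); return (proj(X@T[:3,:3].T+T[:3,3],c,True)-uv).ravel()
for p0 in([655,-37,-.11],[655,-37,-.11,0]):
    r=least_squares(f,p0); print(r.x.round(3),r.fun.round(2)); T=T2(r.x[0],r.x[1],r.x[3] if len(p0)>3 else 0,r.x[2]); k=(T@[-95,0,80,1])[:3]; print("keyhole",k.round(2))
    S=np.array([[-95,9,76],[-95,9,84],[-95,-9,84],[-95,-9,76],[-95,0,80]]); q=proj(S@T[:3,:3].T+T[:3,3],c,True); print(((q+.39-[505,195])*4.444).round())
# slot corners depth on face
d=c["d"]
for (u,v) in ((530,225),(555,300),(527,270)):
    w=np.array([u-c["cx"],v-c["cy"]]); rr=np.hypot(*w); th=rr/c["fx"]; ray=np.array([*(w/rr*np.tan(th)),1])*d[v,u]; X1=(ray-c["t"])@c["R"]; print(X1.round(1), (np.linalg.inv(T)@[*X1,1]).round(1))
```

```text
[ 6.53071e+02 -3.66790e+01 -1.10000e-01] [-0.83 -1.3  -0.58  1.21  0.17 -1.05 -0.77  1.67  1.51 -0.72  1.08  0.96]
keyhole [558.65 -26.23  80.  ]
[[184. 218.]
 [216. 240.]
 [179. 369.]
 [149. 344.]
 [182. 294.]]
[ 6.56707e+02 -3.94650e+01 -1.18000e-01 -4.62300e+00] [ 0.1  -0.02  0.28  0.66 -0.19 -0.28 -0.79 -0.04  0.37  0.19  0.32 -0.44]
keyhole [562.37 -28.29  75.38]
[[186. 220.]
 [217. 241.]
 [180. 367.]
 [151. 343.]
 [184. 293.]]
[580.  -22.8  23.6] [-78.1   7.6  28.2   1. ]
[556.4 -41.2 100.2] [-99.4 -13.5 104.8   1. ]
[557.9 -39.7  62.7] [-98.1 -11.8  67.3   1. ]
```

Run:
```python
from h import *
from scipy.optimize import least_squares
c=dict(np.load("pics/j_wrist.npz"))
uv=np.array([(137,64),(53,380),(343,178),(225,550),(450,190),(330,550)],float)/4.444-.39+[505,195]
X=np.array([[-95,25,55],[-95,-25,55],[-95,25,105],[-95,-25,105],[-75,25,105],[-75,-25,105.]])
for sr,st in ((.003,1),(.006,2),(.02,1),(.001,3)):
  def f(p):
    T=T2(p[0],p[1],0,p[2]); cc=dict(c); dR=Rn.from_rotvec(p[3:6]).as_matrix(); cc["R"]=dR@c["R"]; cc["t"]=dR@c["t"]+p[6:9]
    return np.concatenate([((proj(X@T[:3,:3].T+T[:3,3],cc,True)-uv)/.4).ravel(),p[3:6]/sr,p[6:9]/st])
  r=least_squares(f,[655,-37,-.11]+[0]*6,x_scale=[1,1,.01]+[.01]*3+[1]*3); T=T2(r.x[0],r.x[1],0,r.x[2]); k=(T@[-95,0,80,1])[:3]; print(sr,st,"keyhole",k.round(2),r.x.round(4),r.cost.round(2))
  J=r.jac; cov=np.linalg.inv(J.T@J); print(np.sqrt(np.diag(cov))[:3].round(3))
```

```text
0.003 1 keyhole [562.32 -28.48  80.  ] [ 6.566971e+02 -3.933860e+01 -1.146000e-01  3.200000e-03 -3.600000e-03
 -1.200000e-03 -1.400000e-02 -9.660000e-01  2.851300e+00] 11.71
[1.243 1.336 0.006]
0.006 2 keyhole [563.19 -28.92  80.  ] [ 6.575589e+02 -3.986040e+01 -1.154000e-01  3.900000e-03 -5.400000e-03
 -1.800000e-03 -2.200000e-02 -1.088000e+00  3.203800e+00] 6.47
[2.282 2.5   0.008]
0.02 1 keyhole [564.77 -29.74  80.  ] [ 6.591571e+02 -4.046990e+01 -1.132000e-01  8.400000e-03 -1.450000e-02
 -4.900000e-03 -2.690000e-02 -5.433000e-01  1.576100e+00] 7.08
[2.415 4.718 0.021]
0.001 3 keyhole [562.29 -28.27  80.  ] [ 6.566335e+02 -3.940400e+01 -1.175000e-01  2.000000e-04 -2.000000e-04
 -1.000000e-04 -4.900000e-03 -1.408800e+00  4.197700e+00] 6.5
[3.041 3.056 0.005]
```

Run:
```python
from h import *
p0,R0=pose([430.4,-30.3,110.2],[np.pi,0,1.548])
rows(p0,R0,np.array([432,-20,110.]),Rn.from_euler("xyz",[np.pi,0,1.548+1.3]),n=11)
p0,R0=pose([432,-20,110.2],[np.pi,0,1.548+1.3])
rows(p0,R0,np.array([435,-5,110.]),Rn.from_euler("xyz",[np.pi,0,4.16]),n=11)
from kin import *
print(ik(np.array([435,-5,110.]),Rn.from_euler("xyz",[np.pi,0,4.16]),np.array([-.04,.2,2.1,0,.8,-2.5])))
```

```text
0 [0.0009, 0.0001, 0.0] [-0.0, 0.0, -0.1182]
1 [0.001, 0.0003, 0.0] [-0.0, 0.0, -0.1182]
2 [0.0008, 0.0003, 0.0001] [-0.0, 0.0, -0.1181]
3 [0.0009, 0.0004, -0.0] [-0.0, 0.0, -0.1182]
4 [0.0008, 0.0006, -0.0] [-0.0, 0.0, -0.1182]
5 [0.0007, 0.0006, 0.0] [-0.0, 0.0, -0.1182]
6 [0.0006, 0.0007, 0.0] [-0.0, 0.0, -0.1182]
7 [0.0005, 0.0008, 0.0] [-0.0, 0.0, -0.1182]
8 [0.0005, 0.0008, 0.0001] [-0.0, 0.0, -0.1181]
9 [0.0003, 0.0009, -0.0] [-0.0, 0.0, -0.1182]
10 [0.0003, 0.0009, 0.0] [-0.0, 0.0, -0.1182]
end [431.98 -20.01 110.  ] [3.1416 0.     2.848 ]
0 [0.0001, 0.0014, 0.0] [0.0, 0.0, -0.1193]
1 [0.0, 0.0014, 0.0] [-0.0, 0.0, -0.1192]
2 [-0.0002, 0.0014, 0.0001] [-0.0, 0.0, -0.1193]
3 [-0.0003, 0.0013, -0.0] [-0.0, 0.0, -0.1193]
4 [-0.0006, 0.0013, -0.0] [-0.0, 0.0, -0.1193]
5 [-0.0006, 0.0012, 0.0] [-0.0, 0.0, -0.1192]
6 [-0.0008, 0.0011, 0.0] [-0.0, 0.0, -0.1193]
7 [-0.001, 0.0011, 0.0] [-0.0, 0.0, -0.1193]
8 [-0.001, 0.0009, 0.0001] [-0.0, 0.0, -0.1193]
9 [-0.0012, 0.0008, -0.0] [-0.0, 0.0, -0.1192]
10 [-0.0012, 0.0006, 0.0] [-0.0, 0.0, -0.1193]
end [434.99  -5.   110.  ] [-3.1416  0.     -2.1232]
(array([-1.14937388e-02,  2.29497677e-01,  2.13388793e+00, -9.89818080e-09,
        7.78207042e-01, -2.60069740e+00]), np.float64(5.672146190416438e-09))
```

Call:
{"api": "jog_arm", "payload": {
  "moves": [
    {"grip": 1,"translation": [0.001,0,0],"twist": [0,0,-0.118]},
    {"grip": 1,"translation": [0.001,0,0],"twist": [0,0,-0.118]},
    {"grip": 1,"translation": [0.001,0,0],"twist": [0,0,-0.118]},
    {"grip": 1,"translation": [0.001,0.0005,0],"twist": [0,0,-0.118]},
    {"grip": 1,"translation": [0.001,0.0005,0],"twist": [0,0,-0.118]},
    {"grip": 1,"translation": [0.001,0.0005,0],"twist": [0,0,-0.118]},
    {"grip": 1,"translation": [0.0005,0.0005,0],"twist": [0,0,-0.118]},
    {"grip": 1,"translation": [0.0005,0.001,0],"twist": [0,0,-0.118]},
    {"grip": 1,"translation": [0.0005,0.001,0],"twist": [0,0,-0.118]},
    {"grip": 1,"translation": [0,0.001,0],"twist": [0,0,-0.118]}
  ]
}}

```text
clock: 11.7
eef_pos: [431.2, -20.3, 110.2]
tcp_rot: [3.141, 0.001, 2.733]
contact_force: [1.3, -0.7, -1.6]
opening: 0.134
```

Call:
{"api": "jog_arm", "payload": {
  "moves": [
    {"grip": 1,"translation": [0,0.0015,0],"twist": [0,0,-0.118]},
    {"grip": 1,"translation": [0,0.0015,0],"twist": [0,0,-0.118]},
    {"grip": 1,"translation": [0,0.0015,0],"twist": [0,0,-0.118]},
    {"grip": 1,"translation": [0,0.0015,0],"twist": [0,0,-0.118]},
    {"grip": 1,"translation": [-0.0005,0.0015,0],"twist": [0,0,-0.118]},
    {"grip": 1,"translation": [-0.0005,0.001,0],"twist": [0,0,-0.118]},
    {"grip": 1,"translation": [-0.001,0.001,0],"twist": [0,0,-0.118]},
    {"grip": 1,"translation": [-0.001,0.001,0],"twist": [0,0,-0.118]},
    {"grip": 1,"translation": [-0.001,0.001,0],"twist": [0,0,-0.118]},
    {"grip": 1,"translation": [-0.001,0.001,0],"twist": [0,0,-0.118]}
  ]
}}

```text
clock: 12.53
eef_pos: [435.2, -6.5, 110.2]
tcp_rot: [-3.141, 0.001, -2.37]
contact_force: [0.6, 0.6, -1.2]
opening: 0.136
```

Call:
{"api": "jog_arm", "payload": {
  "moves": [
    {"grip": 1,"translation": [-0.001,0.001,0],"twist": [0,0,-0.118]},
    {"grip": 1,"translation": [-0.001,0.0005,0],"twist": [0,0,-0.118]},
    {"grip": 1,"translation": [0,0,0],"twist": [0,0,0]},
    {"grip": 1,"translation": [0,0,0],"twist": [0,0,0]},
    {"grip": 1,"translation": [0,0,0],"twist": [0,0,0]},
    {"grip": 1,"translation": [0,0,0],"twist": [0,0,0]},
    {"grip": 1,"translation": [0,0,0],"twist": [0,0,0]}
  ]
}}

```text
clock: 13.12
eef_pos: [435.3, -4.2, 110.2]
tcp_rot: [-3.141, 0.001, -2.143]
contact_force: [-0.9, -0.3, -1.8]
opening: 0.138
```

```bash
python3 snap.py k wrist
```

```text
13.1167 [-1.3200e-02  2.3220e-01  2.1341e+00  3.0000e-04  7.7410e-01 -2.5832e+00] [435.32  -4.16 110.17] [-3.1407e+00  8.0000e-04 -2.1425e+00] 0.138 [-0.9 -0.3 -1.8]
```

View pics/k_wrist.png

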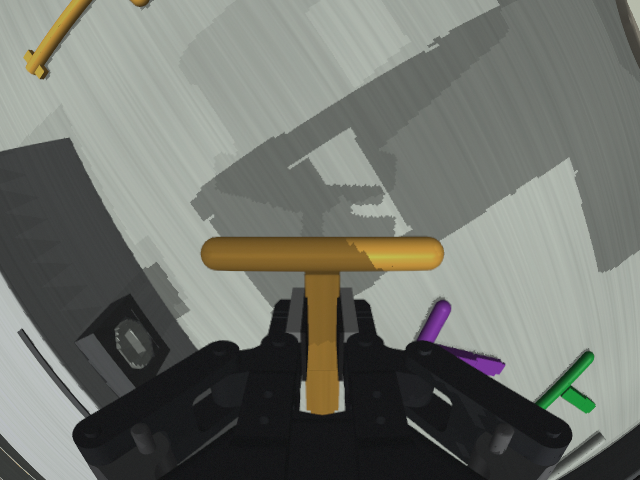

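Run:
```python
import cv2
im=cv2.imread("pics/k_wrist.png")[280:410,60:190]
im=cv2.convertScaleAbs(im,alpha=2.2)
im=cv2.resize(im,(585,585),interpolation=cv2.INTER_CUBIC)
cv2.imwrite("pics/k2.png",im)
```

```text
(no output)
```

View pics/k2.png

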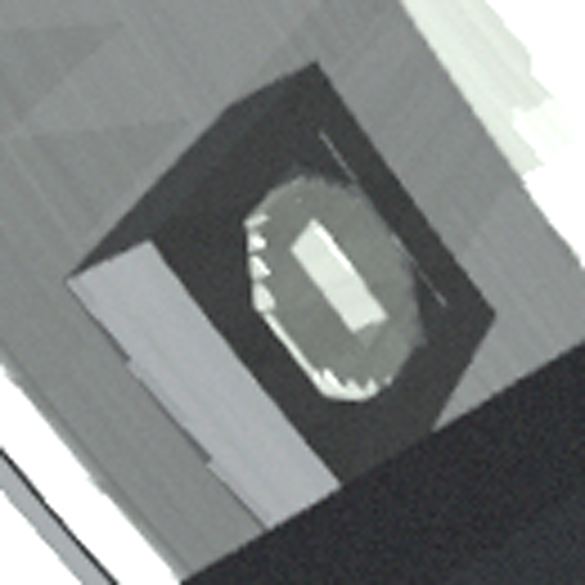

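```bash
cat > jf.py <<'E'
from h import *
from scipy.optimize import least_squares
cj=dict(np.load("pics/j_wrist.npz")); ck=dict(np.load("pics/k_wrist.npz"))
sj=lambda a:np.array(a,float)/4.444-.39+[505,195]; sk=lambda a:np.array(a,float)/4.5-.39+[60,280]
obs=[(cj,sj([(137,64),(53,380),(343,178),(225,550),(450,190),(330,550),(187,220),(152,342)]),
 np.array([[-95,25,55],[-95,-25,55],[-95,25,105],[-95,-25,105],[-75,25,105],[-75,-25,105.],[-95,9,76],[-95,-9,76]])),
 (ck,sk([(317,63),(495,315),(152,240),(68,278),(313,218),(385,315)]),
 np.array([[-95,-25,55],[-95,25,55],[-95,-25,105],[-75,-25,105],[-95,-9,76],[-95,9,76.]]))]
def run(sr,st,use=(0,1),verbose=False):
  def f(p):
    T=T2(p[0],p[1],0,p[2]); dR=Rn.from_rotvec(p[3:6]).as_matrix(); o=[]
    for i in use:
      c,uv,X=obs[i]; cc=dict(c); cc["R"]=dR@c["R"]; cc["t"]=dR@c["t"]+p[6:9]
      o.append(((proj(X@T[:3,:3].T+T[:3,3],cc,True)-uv)/.4).ravel())
    return np.concatenate(o+[p[3:6]/sr,p[6:9]/st])
  r=least_squares(f,[655,-37,-.11]+[0]*6,x_scale=[1,1,.01]+[.01]*3+[1]*3); T=T2(r.x[0],r.x[1],0,r.x[2]); k=(T@[-95,0,80,1])[:3]
  J=r.jac; cov=np.linalg.inv(J.T@J); print(use,sr,st,"keyhole",k.round(2),"yaw",r.x[2].round(4),r.x[3:].round(4),r.cost.round(1),np.sqrt(np.diag(cov))[:3].round(3))
  return r
if __name__=="__main__":
  run(1e-6,1e-4,(0,)); run(1e-6,1e-4,(1,)); run(1e-6,1e-4)
  for sr,st in ((.003,1),(.006,2),(.02,2)): r=run(sr,st)
  print((r.fun[:-6]*.4).round(2))
E
python3 jf.py
```

```text
(0,) 1e-06 0.0001 keyhole [558.77 -26.24  80.  ] yaw -0.1107 [ 0. -0. -0. -0. -0.  0.] 45.7 [0.12  0.398 0.004]
(1,) 1e-06 0.0001 keyhole [558.67 -26.04  80.  ] yaw -0.1356 [ 0.  0.  0.  0. -0.  0.] 26.3 [0.154 0.634 0.007]
(0, 1) 1e-06 0.0001 keyhole [558.68 -26.13  80.  ] yaw -0.119 [ 0.  0. -0.  0. -0.  0.] 77.5 [0.092 0.334 0.004]
(0, 1) 0.003 1 keyhole [561.85 -26.62  80.  ] yaw -0.1184 [ 2.0000e-03 -6.0000e-04 -4.0000e-04  2.7420e-01  4.5760e-01  4.2473e+00] 20.2 [0.354 0.816 0.005]
(0, 1) 0.006 2 keyhole [562.39 -26.59  80.  ] yaw -0.1177 [ 2.8000e-03  2.0000e-04 -0.0000e+00  3.5700e-02  6.4710e-01  4.9259e+00] 12.0 [0.424 1.466 0.007]
(0, 1) 0.02 2 keyhole [562.39 -26.62  80.  ] yaw -0.1178 [ 3.3000e-03  3.0000e-04 -3.0000e-04 -1.2600e-02  7.4750e-01  4.9131e+00] 11.9 [0.597 4.084 0.018]
[ 0.21 -0.15  0.31  0.45 -0.12 -0.13 -0.84 -0.04  0.45  0.32  0.26 -0.46
 -0.07 -0.09 -0.1   0.06 -0.64 -0.32  0.08  0.22 -0.01 -0.37 -0.2   0.22
  0.39  0.23  0.31  0.08]
```

Run:
```python
from h import *
p0,R0=pose([435.3,-4.2,110.2],[np.pi,0,-2.143])
rows(p0,R0,np.array([472.7,-16.1,75.1]),Rn.from_euler("xyz",[np.pi,0,np.pi-.118]),n=10)
```

```text
0 [-0.001, -0.0038, 0.0035] [-0.0, -0.0, 0.1117]
1 [-0.0015, -0.0036, 0.0035] [-0.0, -0.0, 0.1116]
2 [-0.0018, -0.0035, 0.0035] [-0.0, -0.0, 0.1117]
3 [-0.0022, -0.0032, 0.0035] [-0.0, -0.0, 0.1116]
4 [-0.0026, -0.003, 0.0035] [-0.0, -0.0, 0.1117]
5 [-0.0029, -0.0027, 0.0036] [-0.0, -0.0, 0.1117]
6 [-0.0031, -0.0023, 0.0035] [-0.0, -0.0, 0.1116]
7 [-0.0034, -0.002, 0.0035] [-0.0, -0.0, 0.1117]
8 [-0.0036, -0.0016, 0.0035] [-0.0, -0.0, 0.1116]
9 [-0.0038, -0.0011, 0.0035] [-0.0, -0.0, 0.1117]
end [472.74 -16.07  75.1 ] [3.1416 0.     3.0236]
```

Call:
{"api": "jog_arm", "payload": {
  "moves": [
    {"grip": 1,"translation": [-0.001,-0.0038,0.0035],"twist": [0,0,0.1117]},
    {"grip": 1,"translation": [-0.0015,-0.0036,0.0035],"twist": [0,0,0.1117]},
    {"grip": 1,"translation": [-0.0018,-0.0035,0.0035],"twist": [0,0,0.1117]},
    {"grip": 1,"translation": [-0.0022,-0.0032,0.0035],"twist": [0,0,0.1117]},
    {"grip": 1,"translation": [-0.0026,-0.003,0.0035],"twist": [0,0,0.1117]},
    {"grip": 1,"translation": [-0.0029,-0.0027,0.0035],"twist": [0,0,0.1117]},
    {"grip": 1,"translation": [-0.0031,-0.0023,0.0035],"twist": [0,0,0.1117]},
    {"grip": 1,"translation": [-0.0034,-0.002,0.0035],"twist": [0,0,0.1117]},
    {"grip": 1,"translation": [-0.0036,-0.0016,0.0035],"twist": [0,0,0.1117]},
    {"grip": 1,"translation": [-0.0038,-0.0011,0.0035],"twist": [0,0,0.1117]}
  ]
}}

```text
clock: 14.0
eef_pos: [473.0, -16.0, 75.0]
tcp_rot: [3.141, 0.001, 3.019]
contact_force: [-0.0, 0.1, -1.9]
opening: 0.136
```

Call:
{"api": "jog_arm", "payload": {
  "moves": [
    {"grip": 1,"translation": [0,0,0],"twist": [0,0,0]},
    {"grip": 1,"translation": [0,0,0],"twist": [0,0,0]},
    {"grip": 1,"translation": [0,0,0],"twist": [0,0,0]},
    {"grip": 1,"translation": [0,0,0],"twist": [0,0,0]},
    {"grip": 1,"translation": [0,0,0],"twist": [0,0,0]},
    {"grip": 1,"translation": [0,0,0],"twist": [0,0,0]}
  ]
}}

```text
clock: 14.5
eef_pos: [472.8, -15.8, 75.4]
tcp_rot: [3.141, 0.001, 3.026]
contact_force: [-0.6, -0.4, -1.7]
opening: 0.136
```

```bash
python3 snap.py l wrist scene top
python3 - <<'E'
import cv2,numpy as np
a=cv2.imread("pics/l_top.png")[180:300,250:410]; b=cv2.imread("pics/l_scene.png")[180:300,200:360]
cv2.imwrite("pics/l2.png",np.vstack([cv2.resize(a,(400,300)),cv2.resize(b,(400,300))]))
E
```

```text
14.6 [-3.6900e-02  3.4390e-01  2.0798e+00  4.0000e-04  7.1650e-01 -1.4924e+00] [472.85 -15.87  75.35] [3.1412e+00 1.3000e-03 3.0260e+00] 0.139 [ 0.2  0.3 -1.8]
```

View pics/l2.png

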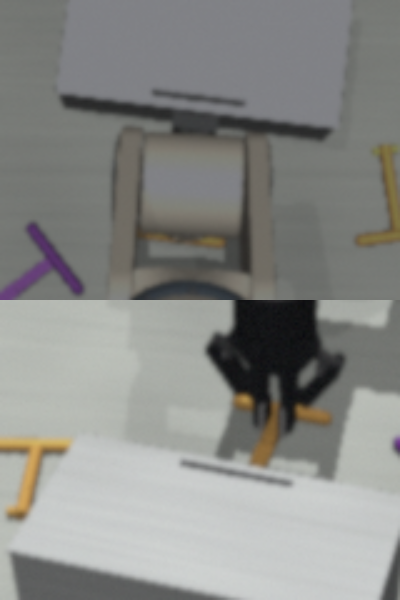

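Call:
{"api": "jog_arm", "payload": {
  "moves": [
    {"grip": 1,"translation": [-0.005,-0.0002,0.0003],"twist": [0,0,0.002]},
    {"grip": 1,"translation": [-0.005,0,0],"twist": [0,0,0]},
    {"grip": 1,"translation": [-0.005,0,0],"twist": [0,0,0]},
    {"grip": 1,"translation": [-0.005,0,0],"twist": [0,0,0]},
    {"grip": 1,"translation": [-0.003,0,0],"twist": [0,0,0]},
    {"grip": 1,"translation": [-0.003,0,0],"twist": [0,0,0]},
    {"grip": 1,"translation": [-0.002,0,0],"twist": [0,0,0]},
    {"grip": 1,"translation": [0,0,0],"twist": [0,0,0]},
    {"grip": 1,"translation": [0,0,0],"twist": [0,0,0]}
  ]
}}

```text
clock: 15.4
eef_pos: [500.5, -19.4, 74.9]
tcp_rot: [3.141, 0.001, 3.023]
contact_force: [-0.5, -0.0, -1.3]
opening: 0.138
```

Call:
{"api": "jog_arm", "payload": {
  "moves": [
    {"grip": 1,"translation": [-0.002,0,0],"twist": [0,0,0]},
    {"grip": 1,"translation": [-0.002,0,0],"twist": [0,0,0]},
    {"grip": 1,"translation": [-0.002,0,0],"twist": [0,0,0]},
    {"grip": 1,"translation": [0,0,0],"twist": [0,0,0]},
    {"grip": 1,"translation": [0,0,0],"twist": [0,0,0]}
  ]
}}

```text
clock: 15.82
eef_pos: [506.7, -20.1, 75.0]
tcp_rot: [3.141, 0.001, 3.023]
contact_force: [-0.5, -0.0, -0.7]
opening: 0.14
```

Call:
{"api": "jog_arm", "payload": {
  "moves": [
    {"grip": 1,"translation": [-0.002,0,0],"twist": [0,0,0]},
    {"grip": 1,"translation": [-0.002,0,0],"twist": [0,0,0]},
    {"grip": 1,"translation": [-0.002,0,0],"twist": [0,0,0]},
    {"grip": 1,"translation": [0,0,0],"twist": [0,0,0]},
    {"grip": 1,"translation": [0,0,0],"twist": [0,0,0]}
  ]
}}

```text
clock: 16.23
eef_pos: [512.7, -20.8, 75.0]
tcp_rot: [3.141, 0.001, 3.023]
contact_force: [-0.6, -0.0, -1.6]
opening: 0.133
```

Call:
{"api": "jog_arm", "payload": {
  "moves": [
    {"grip": 1,"translation": [-0.003,0,0],"twist": [0,0,0]},
    {"grip": 1,"translation": [-0.003,0,0],"twist": [0,0,0]},
    {"grip": 1,"translation": [-0.003,0,0],"twist": [0,0,0]},
    {"grip": 1,"translation": [-0.003,0,0],"twist": [0,0,0]},
    {"grip": 1,"translation": [0,0,0],"twist": [0,0,0]},
    {"grip": 1,"translation": [0,0,0],"twist": [0,0,0]}
  ]
}}

```text
clock: 16.73
eef_pos: [524.6, -22.2, 74.9]
tcp_rot: [3.141, 0.001, 3.023]
contact_force: [-0.8, 0.3, -1.6]
opening: 0.135
```

```bash
python3 snap.py m scene wrist
python3 - <<'E'
import cv2,numpy as np
b=cv2.imread("pics/m_scene.png")[180:300,200:360]
cv2.imwrite("pics/m2.png",cv2.resize(b,(640,480),interpolation=cv2.INTER_CUBIC))
E
```

```text
16.7833 [-4.5400e-02  4.0810e-01  1.9711e+00  4.0000e-04  7.6160e-01 -1.4983e+00] [524.37 -22.21  74.87] [3.1413e+00 8.0000e-04 3.0234e+00] 0.136 [ 0.8 -0.5 -0.8]
```

View pics/m2.png

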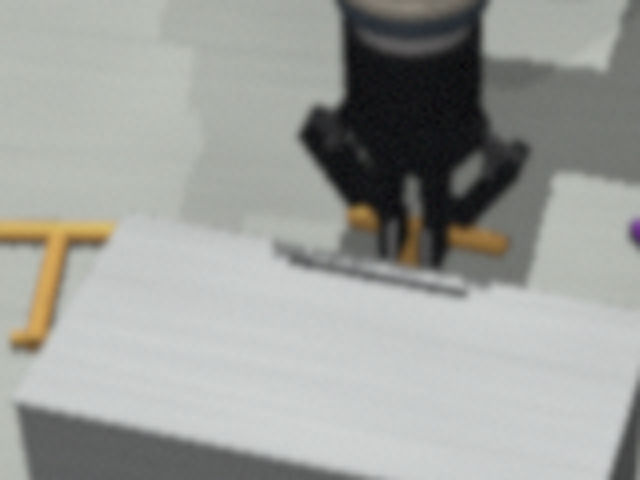

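View pics/m_wrist.png

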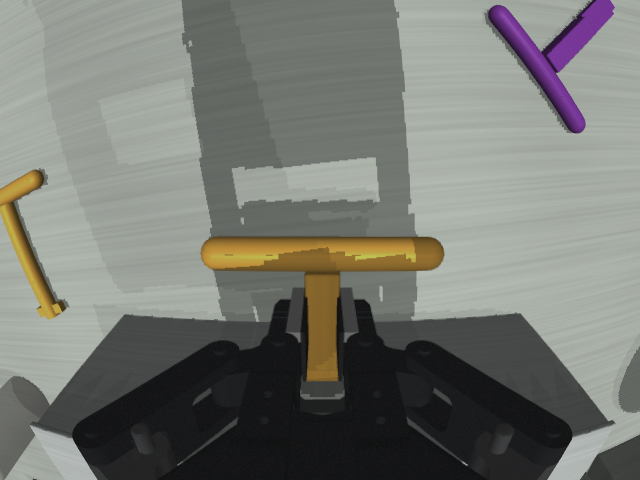

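Call:
{"api": "jog_arm", "payload": {
  "moves": [
    {"grip": 1,"translation": [-0.002,0,0],"twist": [0,0,0]},
    {"grip": 1,"translation": [-0.002,0,0],"twist": [0,0,0]},
    {"grip": 1,"translation": [-0.002,0,0],"twist": [0,0,0]},
    {"grip": 1,"translation": [-0.001,0,0],"twist": [0,0,0]},
    {"grip": 1,"translation": [0,0,0],"twist": [0,0,0]},
    {"grip": 1,"translation": [0,0,0],"twist": [0,0,0]}
  ]
}}

```text
clock: 17.33
eef_pos: [531.4, -23.1, 74.9]
tcp_rot: [3.141, 0.001, 3.023]
contact_force: [0.1, 0.4, -1.1]
opening: 0.134
```

Call:
{"api": "jog_arm", "payload": {
  "moves": [
    {"grip": 1,"translation": [-0.001,0,0],"twist": [0,0,0]},
    {"grip": 1,"translation": [-0.001,0,0],"twist": [0,0,0]},
    {"grip": 1,"translation": [0,0,0],"twist": [0,0,0]}
  ]
}}

```text
clock: 17.58
eef_pos: [532.8, -23.2, 74.8]
tcp_rot: [3.141, -0.0, 3.023]
contact_force: [-1.9, 0.2, -0.4]
opening: 0.136
```

Call:
{"api": "jog_arm", "payload": {
  "moves": [
    {"grip": 1,"translation": [-0.001,0,0],"twist": [0,0,0]},
    {"grip": 1,"translation": [0,0,0],"twist": [0,0,0]},
    {"grip": 1,"translation": [0,0,0],"twist": [0,0,0]}
  ]
}}

```text
clock: 17.83
eef_pos: [532.9, -23.3, 74.6]
tcp_rot: [3.141, -0.002, 3.023]
contact_force: [-5.1, 0.2, 0.9]
opening: 0.138
```

Call:
{"api": "jog_arm", "payload": {
  "moves": [
    {"grip": 1,"translation": [-0.001,0,0],"twist": [0,0,0]},
    {"grip": 1,"translation": [0,0,0],"twist": [0,0,0]},
    {"grip": 1,"translation": [0,0,0],"twist": [0,0,0]}
  ]
}}

```text
clock: 18.08
eef_pos: [532.9, -23.3, 74.5]
tcp_rot: [3.141, -0.004, 3.023]
contact_force: [-7.5, 1.4, 1.6]
opening: 0.136
```

```bash
python3 snap.py n wrist
```

```text
18.0833 [-4.6700e-02  4.2110e-01  1.9495e+00  6.0000e-04  7.7460e-01 -1.4998e+00] [532.94 -23.28  74.46] [ 3.1414 -0.0037  3.0234] 0.136 [-7.5  1.4  1.6]
```

View pics/n_wrist.png

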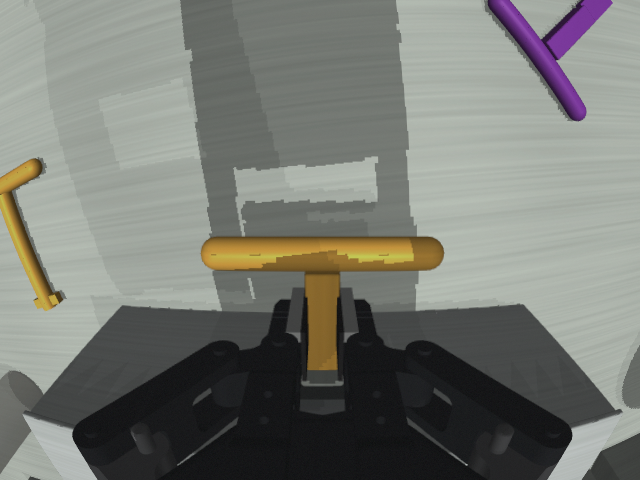

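Call:
{"api": "jog_arm", "payload": {
  "moves": [
    {"grip": 1,"translation": [0.0012,0,-0.0003],"twist": [0,0,0]},
    {"grip": 1,"translation": [0,0.0003,0],"twist": [-0.06,0,0]},
    {"grip": 1,"translation": [0,0.0003,0],"twist": [-0.06,0,0]},
    {"grip": 1,"translation": [0,0.0003,0],"twist": [-0.06,0,0]},
    {"grip": 1,"translation": [0,0.0003,0],"twist": [-0.06,0,0]},
    {"grip": 1,"translation": [0,0.0003,0],"twist": [-0.06,0,0]},
    {"grip": 1,"translation": [0,0.0003,0],"twist": [-0.06,0,0]}
  ]
}}

```text
clock: 18.72
eef_pos: [533.2, -21.0, 75.6]
tcp_rot: [2.778, -0.001, 3.025]
contact_force: [-7.6, 2.2, -0.5]
opening: 0.133
```

Run:
```python
from rig import r
s=r.sense(); print(s['qpos'].round(3),s['contact_force'].round(1),s['wrist_torque'].round(2))
```

```text
[-0.27   0.46   1.952  0.487  0.85  -2.071] [-7.6  2.2 -0.5] [-0.01  1.25  0.57]
```

Call:
{"api": "jog_arm", "payload": {
  "moves": [
    {"grip": 1,"translation": [0.0005,0.0003,0],"twist": [-0.06,0,0]},
    {"grip": 1,"translation": [0.0003,0.0003,0],"twist": [-0.06,0,0]},
    {"grip": 1,"translation": [0,0.0003,0],"twist": [-0.06,0,0]},
    {"grip": 1,"translation": [0,0.0003,0],"twist": [-0.06,0,0]},
    {"grip": 1,"translation": [0,0.0003,0],"twist": [-0.06,0,0]},
    {"grip": 1,"translation": [0,0.0003,0],"twist": [-0.06,0,0]},
    {"grip": 1,"translation": [0,0.0003,0],"twist": [-0.06,0,0]}
  ]
}}

```text
clock: 19.3
eef_pos: [533.3, -19.5, 76.9]
tcp_rot: [2.358, 0.001, 3.024]
contact_force: [-5.1, 3.0, 0.7]
opening: 0.136
```

```bash
python3 - <<'E'
from rig import r
s=r.sense(); print(s['qpos'].round(3),s['contact_force'].round(1),s['wrist_torque'].round(2))
E
python3 snap.py o wrist
```

```text
[-0.478  0.619  1.906  0.823  1.122 -2.498] [-5.1  3.   0.7] [-0.09  0.58  0.63]
19.3 [-0.4778  0.619   1.906   0.8235  1.1216 -2.4985] [533.35 -19.49  76.87] [2.3579e+00 1.1000e-03 3.0245e+00] 0.136 [-5.1  3.   0.7]
```

View pics/o_wrist.png

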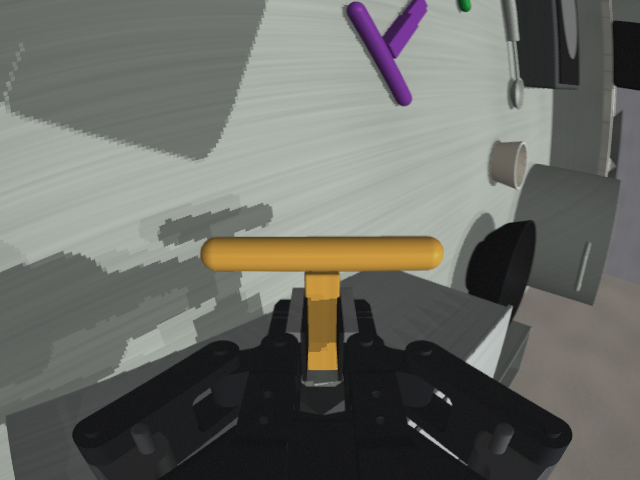

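Call:
{"api": "jog_arm", "payload": {
  "moves": [
    {"grip": 1,"translation": [0.0003,0.0003,0],"twist": [-0.06,0,0]},
    {"grip": 1,"translation": [0,0.0003,0],"twist": [-0.06,0,0]},
    {"grip": 1,"translation": [0,0.0003,0],"twist": [-0.06,0,0]},
    {"grip": 1,"translation": [0,0.0003,0],"twist": [-0.06,0,0]},
    {"grip": 1,"translation": [0,0.0003,0],"twist": [-0.06,0,0]},
    {"grip": 1,"translation": [0,0.0003,0],"twist": [-0.06,0,0]},
    {"grip": 1,"translation": [0,0.0003,0],"twist": [-0.06,0,0]}
  ]
}}

```text
clock: 19.93
eef_pos: [533.4, -18.8, 78.1]
tcp_rot: [1.941, 0.001, 3.025]
contact_force: [-4.5, 0.2, 1.4]
opening: 0.134
```

```bash
python3 snap.py p scene;python3 - <<'E'
from rig import r
s=r.sense(); print(s['qpos'].round(3),s['contact_force'].round(1),s['wrist_torque'].round(2))
E
```

```text
19.9333 [-0.598   0.8498  1.8203  0.9851  1.4438 -2.7245] [533.44 -18.8   78.07] [1.9411e+00 9.0000e-04 3.0245e+00] 0.134 [-4.5  0.2  1.4]
[-0.599  0.854  1.82   0.987  1.447 -2.726] [-3.  -1.4  6.2] [ 0.52 -0.33  0.06]
```

View pics/p_scene.png

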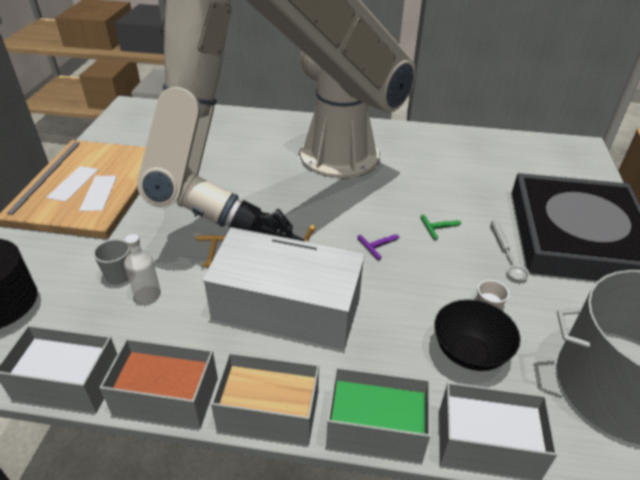

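Call:
{"api": "jog_arm", "payload": {
  "moves": [
    {"grip": 1,"translation": [0,0,0],"twist": [0,0,0]},
    {"grip": 1,"translation": [0,0,0],"twist": [0,0,0]}
  ]
}}

```text
clock: 20.15
eef_pos: [533.4, -18.8, 77.6]
tcp_rot: [1.945, 0.0, 3.024]
contact_force: [-4.9, -3.4, -2.0]
opening: 0.135
```

```bash
python3 snap.py q scene top;python3 - <<'E'
from rig import r
s=r.sense(); print(s['qpos'].round(3),s['contact_force'].round(1),s['wrist_torque'].round(2))
import cv2,numpy as np
b=cv2.imread("pics/q_scene.png")[170:350,150:390]
cv2.imwrite("pics/q2.png",cv2.resize(b,(800,600),interpolation=cv2.INTER_CUBIC))
E
```

```text
20.2 [-0.5971  0.8475  1.8214  0.9838  1.4397 -2.7228] [533.4  -18.78  77.7 ] [1.9459e+00 7.0000e-04 3.0244e+00] 0.133 [-4.5 -3.7 -2.4]
[-0.597  0.847  1.822  0.984  1.439 -2.723] [-4.9 -3.3 -1.8] [-1.04  0.4   0.6 ]
```

View pics/q2.png

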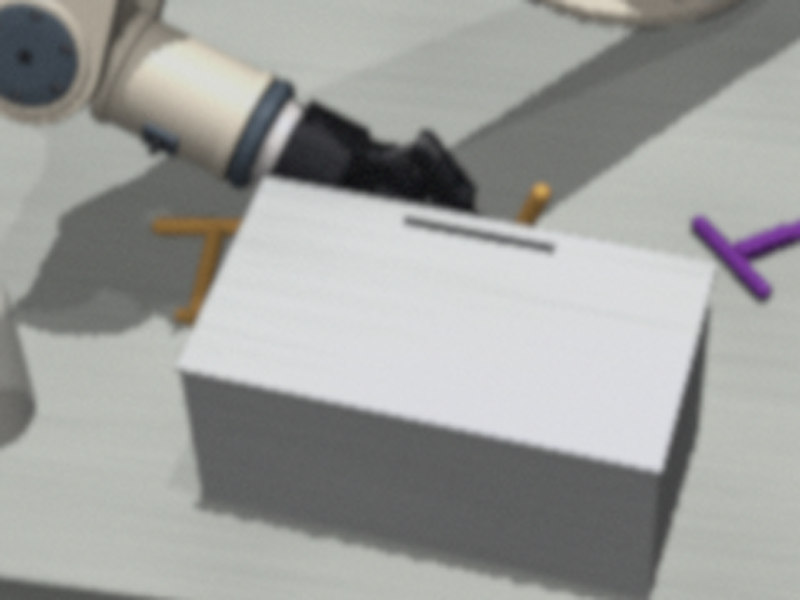

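Call:
{"api": "jog_arm", "payload": {
  "moves": [
    {"grip": 1,"translation": [0,0.0003,0],"twist": [-0.06,0,0]},
    {"grip": 1,"translation": [0,0.0003,0],"twist": [-0.06,0,0]},
    {"grip": 1,"translation": [0,0.0003,0],"twist": [-0.06,0,0]},
    {"grip": 1,"translation": [0,0,0],"twist": [0,0,0]},
    {"grip": 1,"translation": [0,0,0],"twist": [0,0,0]}
  ]
}}

```text
clock: 20.67
eef_pos: [533.4, -18.3, 78.6]
tcp_rot: [1.764, 0.0, 3.025]
contact_force: [-6.2, -3.6, 0.3]
opening: 0.137
```

```bash
python3 snap.py s scene;python3 - <<'E'
from rig import r
s=r.sense(); print(s['qpos'].round(3),s['contact_force'].round(1),s['wrist_torque'].round(2))
import cv2,numpy as np
b=cv2.imread("pics/s_scene.png")[170:350,150:390]
cv2.imwrite("pics/s2.png",cv2.resize(b,(800,600),interpolation=cv2.INTER_CUBIC))
E
```

```text
20.6667 [-0.6218  0.9566  1.7766  1.0333  1.5827 -2.7869] [533.44 -18.29  78.57] [1.7644e+00 3.0000e-04 3.0246e+00] 0.137 [-6.2 -3.6  0.3]
[-0.622  0.956  1.777  1.033  1.582 -2.787] [-5.7 -5.1 -1.9] [-0.85  0.24  0.67]
```

View pics/s2.png

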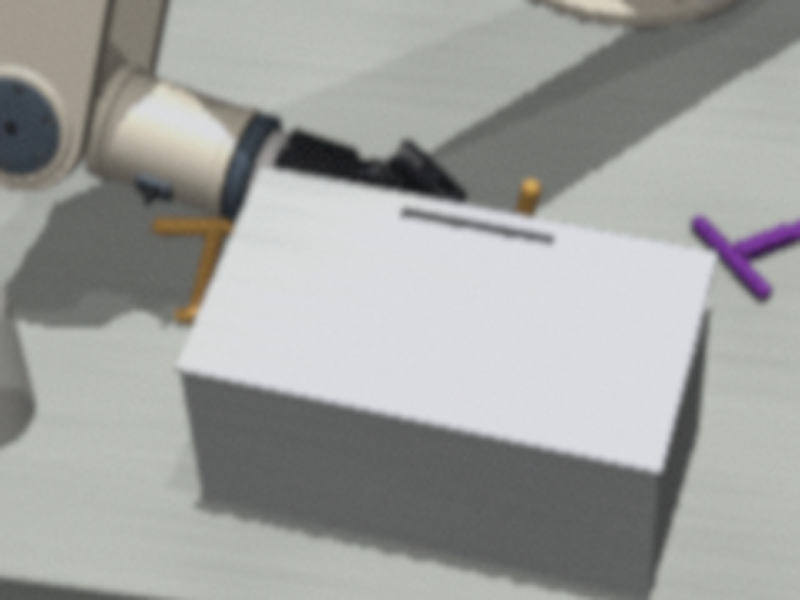

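Call:
{"api": "jog_arm", "payload": {
  "moves": [
    {"grip": 1,"translation": [0,0.0003,0],"twist": [-0.05,0,0]},
    {"grip": 1,"translation": [0,0.0002,0],"twist": [-0.05,0,0]},
    {"grip": 1,"translation": [0,0,0],"twist": [0,0,0]},
    {"grip": 1,"translation": [0,0,0],"twist": [0,0,0]},
    {"grip": 1,"translation": [0,0,0],"twist": [0,0,0]},
    {"grip": 1,"translation": [0,0,0],"twist": [0,0,0]}
  ]
}}

```text
clock: 21.22
eef_pos: [533.5, -18.1, 79.5]
tcp_rot: [1.666, 0.001, 3.026]
contact_force: [-6.4, -4.4, -0.9]
opening: 0.138
```

```bash
python3 snap.py t scene wrist;python3 - <<'E'
from rig import r
s=r.sense(); print(s['qpos'].round(3),s['contact_force'].round(1),s['wrist_torque'].round(2))
import cv2,numpy as np
b=cv2.imread("pics/t_scene.png")[170:350,150:390]
cv2.imwrite("pics/t2.png",cv2.resize(b,(800,600),interpolation=cv2.INTER_CUBIC))
E
```

```text
21.2667 [-0.6283  1.0155  1.7509  1.0579  1.6609 -2.8165] [533.52 -18.14  79.47] [1.6664e+00 1.4000e-03 3.0255e+00] 0.136 [-6.2 -5.1 -0.1]
[-0.628  1.015  1.751  1.058  1.661 -2.816] [-5.8 -4.3 -0.1] [-0.85  0.13  0.78]
```

View pics/t2.png

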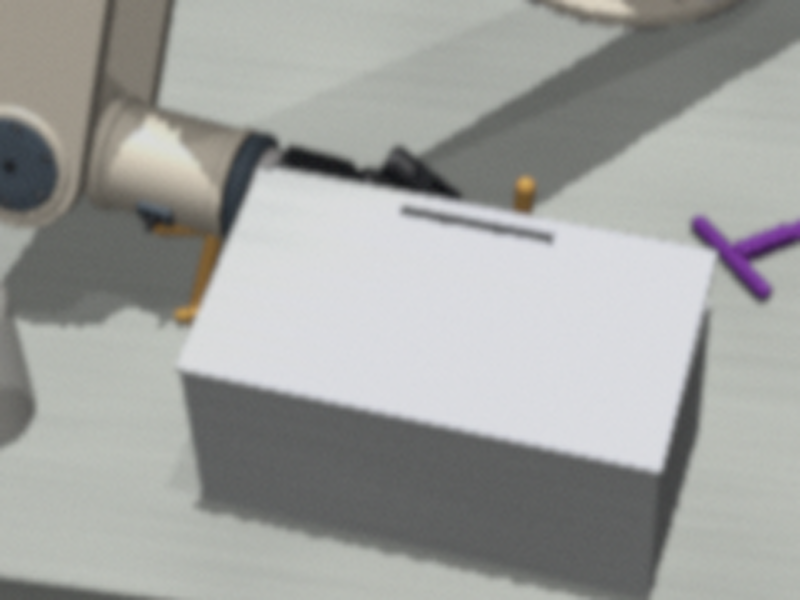

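View pics/t_wrist.png

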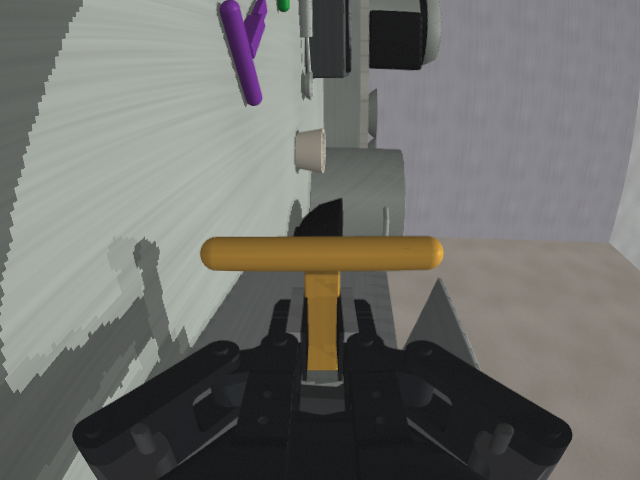

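```bash
cat > lid.py <<'E'
import sys
from h import *
for tag in sys.argv[1:]:
    c=dict(np.load(f"pics/{tag}_scene.npz")); P=cloud(c); T=T2(654.3,-37.5,0,-.118); Ti=np.linalg.inv(T)
    Q=P@Ti[:3,:3].T+Ti[:3,3]; m=(abs(Q[...,1])<140)&(Q[...,0]>-70)&(Q[...,0]<65)&(Q[...,2]>110)&(Q[...,2]<300)&(c["d"]>0)
    vv,uu=np.nonzero(m); ok=(uu>195)&(uu<370)&(vv<345); X=Q[vv[ok],uu[ok]]
    A=np.c_[X[:,0],np.ones(len(X))]
    for _ in range(4):
        s=np.linalg.lstsq(A,X[:,2],rcond=None)[0]; e=abs(A@s-X[:,2]); k=e<max(6,2*np.median(e)); A,X=A[k],X[k]
    print(tag,len(X),"slope angle",-np.arctan(s[0]).round(3),"z at front",(s[0]*-75+s[1]).round(1),"at hinge",(s[0]*75+s[1]).round(1))
E
python3 lid.py a l p s t
```

```text
a 6077 slope angle 0.004 z at front 123.8 at hinge 123.2
l 6074 slope angle 0.004 z at front 123.8 at hinge 123.2
p 6783 slope angle 0.114 z at front 140.4 at hinge 123.3
s 7877 slope angle 0.291 z at front 168.4 at hinge 123.5
t 7957 slope angle 0.303 z at front 170.5 at hinge 123.6
```

Call:
{"api": "jog_arm", "payload": {
  "moves": [
    {"grip": 1,"translation": [0.0008,0,0],"twist": [0,0,0]},
    {"grip": 0.3,"translation": [0,0,0],"twist": [0,0,0]},
    {"grip": 0.1,"translation": [0,0,0],"twist": [0,0,0]},
    {"grip": 0.1,"translation": [0,0,0],"twist": [0,0,0]},
    {"grip": 0.1,"translation": [0,0,0],"twist": [0,0,0]},
    {"grip": 0.1,"translation": [0,0,0],"twist": [0,0,0]}
  ]
}}

```text
clock: 21.82
eef_pos: [533.0, -17.9, 79.8]
tcp_rot: [1.662, 0.001, 3.024]
contact_force: [-0.2, -0.0, -0.1]
opening: 0.448
```

```bash
python3 snap.py u wrist scene; python3 lid.py u
```

```text
21.8667 [-0.6293  1.0175  1.7523  1.06    1.6635 -2.8189] [532.98 -17.96  79.7 ] [1.6616e+00 1.2000e-03 3.0236e+00] 0.445 [ 0.1  0.8 -0.4]
u 7953 slope angle 0.306 z at front 171.0 at hinge 123.6
```

View pics/u_wrist.png

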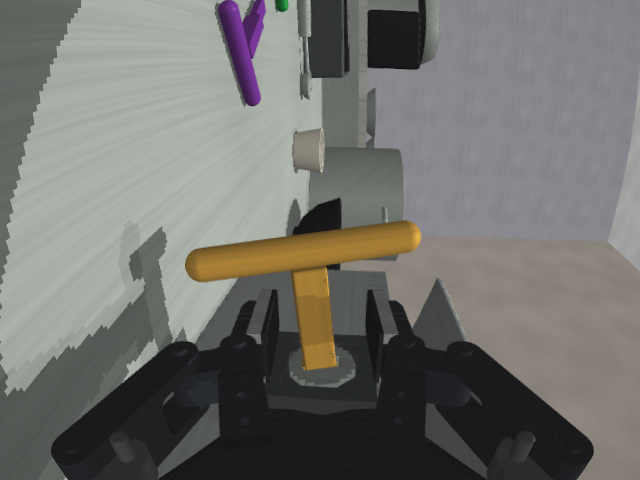

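```bash
cat > plan.py <<'E'
from h import *
from kin import ik
B=T2(654.1,-37.6,0,-.118); Rb=Rn.from_euler("z",-.118)
def tool(X,roll):
    R=Rb*Rn.from_rotvec([roll,0,0])*Rn.from_matrix(np.diag([-1.,1,-1])); return (B@[*X,1])[:3],R
E
python3 - <<'E'
from plan import *
p0,R0=pose([533.0,-17.9,79.8],[1.662,0.001,3.0236])
print((np.linalg.inv(B)@[*p0,1])[:3])
W=[((-122,-130,80),1.475),((-122,-130,142),1.35),((-82,-128,142),1.35)]
for th in (.3,.6,.9,1.2): W.append(((75-140*np.cos(th)-11,-127,120+140*np.sin(th)-21),1.35))
W.append(((-60,-135,200),1.2));
q=np.array([-.63,1.02,1.75,1.06,1.66,-2.82])
for X,ro in W:
    p,R=tool(X,ro); q,e=ik(p,R,q); w=p-R.apply([0,0,344]); print(np.round(X),p.round(1),q.round(2),e.round(4),"wrist",w.round())
E
```

```text
[-122.57708875    5.30634645   79.8       ]
[-122 -130   80] [ 517.6 -152.3   80. ] [-0.8   1.06  1.57  0.91  1.8  -2.74] 0.0 wrist [ 477. -492.  113.]
[-122 -130  142] [ 517.6 -152.3  142. ] [-0.79  0.89  1.63  0.88  1.75 -2.66] 0.0 wrist [ 478. -486.  217.]
[ -82 -128  142] [ 557.6 -155.1  142. ] [-0.76  0.91  1.56  0.92  1.76 -2.61] 0.0 wrist [ 518. -488.  217.]
[ -70. -127.  140.] [ 569.9 -155.5  140.4] [-0.75  0.93  1.53  0.94  1.76 -2.59] 0.0 wrist [ 530. -489.  216.]
[ -52. -127.  178.] [ 588.  -157.6  178. ] [-0.73  0.89  1.5   0.96  1.8  -2.53] 0.0 wrist [ 548. -491.  253.]
[ -23. -127.  209.] [ 616.3 -161.   208.7] [-0.71  0.87  1.44  0.99  1.83 -2.46] 0.0 wrist [ 577. -494.  284.]
[  13. -127.  229.] [ 652.3 -165.3  229.5] [-0.68  0.88  1.36  1.03  1.85 -2.38] 0.0 wrist [ 613. -499.  305.]
[ -60 -135  200] [ 578.6 -164.6  200. ] [-0.73  0.78  1.53  0.88  1.72 -2.48] 0.0 wrist [ 541. -483.  325.]
```

Run:
```python
from plan import *
p0,R0=pose([533.0,-17.9,79.8],[1.662,0.001,3.0236])
p1=p0+R0.apply([0,0,-60]); 
p2,R2=tool((-122,-130,142),1.35); p3,R3=tool((-84,-128,142),1.35)
rows(p1,R0,p2,R2,n=5); rows(p2,R2,p3,R3,n=3)
```

```text
0 [-0.0001, 0.0099, -0.0161] [0.0259, 0.0, 0.0002]
1 [-0.0002, 0.0095, -0.0163] [0.0259, 0.0001, 0.0002]
2 [-0.0001, 0.0091, -0.0166] [0.026, -0.0, 0.0002]
3 [-0.0001, 0.0086, -0.0168] [0.0259, 0.0, 0.0002]
4 [-0.0001, 0.0083, -0.017] [0.0259, 0.0, 0.0002]
end [ 517.63 -152.3   142.04] [ 1.7916 -0.      3.0235]
0 [-0.0127, 0.0001, 0.0007] [0.0, 0.0, 0.0]
1 [-0.0126, 0.0002, 0.0006] [0.0, 0.0, 0.0]
2 [-0.0127, 0.0001, 0.0007] [0.0, 0.0, 0.0]
end [ 555.62 -154.78  141.95] [1.7916 0.     3.0236]
```

Call:
{"api": "jog_arm", "payload": {
  "moves": [
    {"grip": 0.1,"translation": [0,0,-0.01],"twist": [0,0,0]},
    {"grip": 0.1,"translation": [0,0,-0.015],"twist": [0,0,0]},
    {"grip": 0.1,"translation": [0,0,-0.017],"twist": [0,0,0]},
    {"grip": 0.1,"translation": [0,0,-0.018],"twist": [0,0,0]},
    {"grip": 1,"translation": [0,0.01,-0.016],"twist": [0.026,0,0]},
    {"grip": 1,"translation": [0,0.0095,-0.0165],"twist": [0.026,0,0]},
    {"grip": 1,"translation": [0,0.009,-0.0165],"twist": [0.026,0,0]},
    {"grip": 1,"translation": [0,0.0085,-0.017],"twist": [0.026,0,0]},
    {"grip": 1,"translation": [0,0.0085,-0.017],"twist": [0.026,0,0]},
    {"grip": 1,"translation": [0,0,0],"twist": [0,0,0]}
  ]
}}

```text
clock: 22.75
eef_pos: [517.6, -157.5, 144.6]
tcp_rot: [1.796, 0.006, 3.02]
contact_force: [0.6, -0.4, 0.8]
opening: 0.002
```

Call:
{"api": "jog_arm", "payload": {
  "moves": [
    {"grip": 1,"translation": [0,0,0],"twist": [0,0,0]},
    {"grip": 1,"translation": [0,0,0],"twist": [0,0,0]},
    {"grip": 1,"translation": [0,0,0],"twist": [0,0,0]},
    {"grip": 1,"translation": [0,0,0],"twist": [0,0,0]}
  ]
}}

```text
clock: 23.08
eef_pos: [516.5, -151.9, 141.1]
tcp_rot: [1.79, -0.001, 3.024]
contact_force: [-0.5, -0.1, -0.2]
opening: 0.001
```

```bash
python3 snap.py v wrist scene; python3 lid.py v
```

```text
23.1333 [-0.7946  0.8884  1.6347  0.8836  1.7494 -2.664 ] [ 516.53 -151.84  141.19] [ 1.7898e+00 -5.0000e-04  3.0241e+00] 0.002 [ 0.2 -0.1  0.3]
v 7959 slope angle 0.306 z at front 171.0 at hinge 123.6
```

View pics/v_wrist.png

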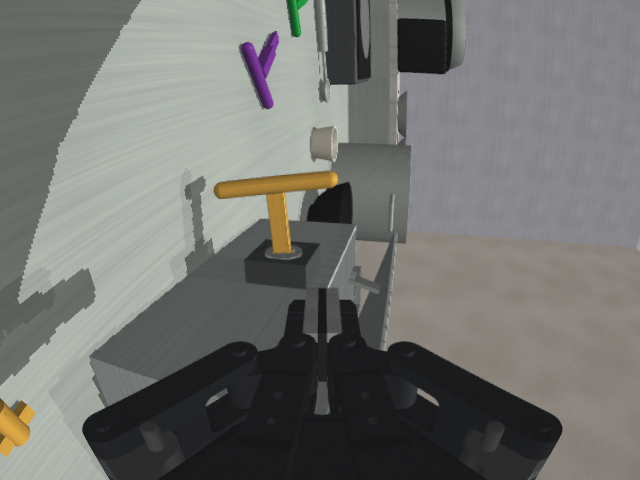

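View pics/v_scene.png

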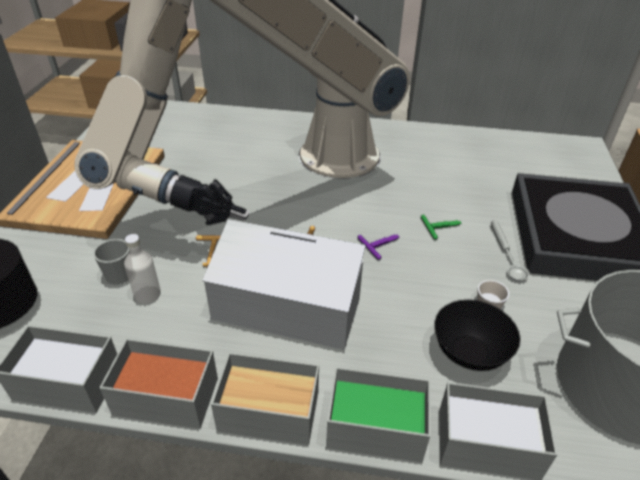

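Run:
```python
from plan import *
p,R=pose([516.5,-151.9,141.2],[1.790,0,3.0241]); _,R3=tool((0,0,0),1.35)
X=(np.linalg.inv(B)@[*p,1])[:3]; print(X)
pts=[X+[38*i/3,0,0] for i in range(1,4)]
for th in np.linspace(.25,1.22,17): pts.append(np.array([75-140*np.cos(th)-11,-127,120+140*np.sin(th)-21]))
P=p
for i,x in enumerate(pts):
    w=(B@[*x,1])[:3]; print(i,x.round(1),(R3.inv().apply(w-P)/1000).round(4).tolist()); P=w
```

```text
[-123.18701783 -129.70431234  141.2       ]
0 [-110.5 -129.7  141.2] [-0.0127, 0.0, 0.0]
1 [ -97.9 -129.7  141.2] [-0.0127, 0.0, 0.0]
2 [ -85.2 -129.7  141.2] [-0.0127, -0.0, -0.0]
3 [ -71.6 -127.   133.6] [-0.0135, -0.0068, 0.0043]
4 [ -69.3 -127.   141.8] [-0.0023, 0.008, -0.0018]
5 [ -66.5 -127.   149.8] [-0.0028, 0.0078, -0.0018]
6 [ -63.1 -127.   157.6] [-0.0033, 0.0076, -0.0017]
7 [ -59.4 -127.   165.2] [-0.0038, 0.0074, -0.0017]
8 [ -55.1 -127.   172.5] [-0.0042, 0.0072, -0.0016]
9 [ -50.4 -127.   179.6] [-0.0047, 0.0069, -0.0016]
10 [ -45.4 -127.   186.4] [-0.0051, 0.0066, -0.0015]
11 [ -39.9 -127.   192.9] [-0.0055, 0.0063, -0.0014]
12 [ -34. -127.  199.] [-0.0059, 0.006, -0.0013]
13 [ -27.7 -127.   204.8] [-0.0062, 0.0056, -0.0013]
14 [ -21.2 -127.   210.1] [-0.0066, 0.0052, -0.0012]
15 [ -14.3 -127.   215.1] [-0.0069, 0.0048, -0.0011]
16 [  -7.1 -127.   219.6] [-0.0072, 0.0044, -0.001]
17 [   0.3 -127.   223.7] [-0.0074, 0.004, -0.0009]
18 [   8.  -127.   227.3] [-0.0077, 0.0035, -0.0008]
19 [  15.9 -127.   230.5] [-0.0079, 0.0031, -0.0007]
```

Call:
{"api": "jog_arm", "payload": {
  "moves": [
    {"grip": 1,"translation": [-0.0127,0,0],"twist": [0,0,0]},
    {"grip": 1,"translation": [-0.0127,0,0],"twist": [0,0,0]},
    {"grip": 1,"translation": [-0.0127,0,0],"twist": [0,0,0]},
    {"grip": 1,"translation": [-0.008,0,0.001],"twist": [0,0,0]},
    {"grip": 1,"translation": [-0.007,0,0.001],"twist": [0,0,0]},
    {"grip": 1,"translation": [0,0,0],"twist": [0,0,0]},
    {"grip": 1,"translation": [0,0,0],"twist": [0,0,0]},
    {"grip": 1,"translation": [0,0,0],"twist": [0,0,0]}
  ]
}}

```text
clock: 23.85
eef_pos: [569.5, -156.7, 141.5]
tcp_rot: [1.791, 0.001, 3.024]
contact_force: [0.1, 0.4, -0.2]
opening: 0.004
```

```bash
python3 snap.py w wrist
```

```text
23.85 [-0.747   0.9246  1.5317  0.9347  1.7663 -2.5934] [ 569.5  -156.73  141.51] [1.7910e+00 7.0000e-04 3.0238e+00] 0.004 [ 0.1  0.4 -0.2]
```

View pics/w_wrist.png

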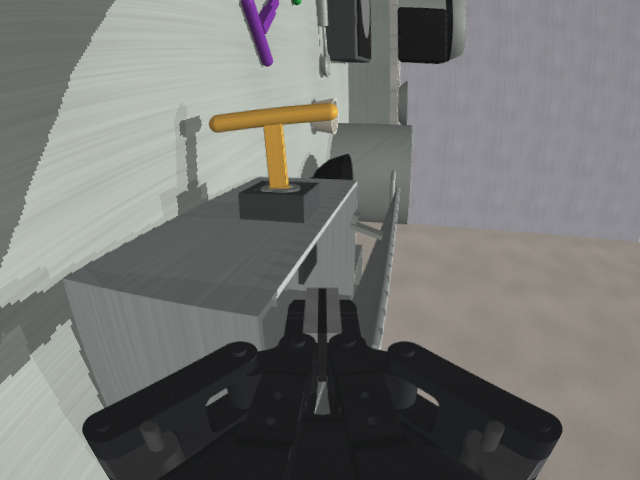

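Call:
{"api": "jog_arm", "payload": {
  "moves": [
    {"grip": 1,"translation": [-0.003,0.008,-0.002],"twist": [0,0,0]},
    {"grip": 1,"translation": [-0.0033,0.0076,-0.0017],"twist": [0,0,0]},
    {"grip": 1,"translation": [-0.0038,0.0074,-0.0017],"twist": [0,0,0]},
    {"grip": 1,"translation": [-0.0042,0.0072,-0.0016],"twist": [0,0,0]},
    {"grip": 1,"translation": [-0.0047,0.0069,-0.0016],"twist": [0,0,0]},
    {"grip": 1,"translation": [-0.005,0.0066,-0.0015],"twist": [0,0,0]}
  ]
}}

```text
clock: 24.4
eef_pos: [594.1, -160.2, 187.6]
tcp_rot: [1.792, 0.002, 3.023]
contact_force: [-1.3, -0.1, -0.6]
opening: -0.0
```

```bash
python3 snap.py x scene; python3 lid.py x
```

```text
24.4 [-0.7279  0.8784  1.4878  0.9667  1.8075 -2.5118] [ 594.08 -160.19  187.62] [1.7916e+00 1.7000e-03 3.0235e+00] -0.0 [-1.3 -0.1 -0.6]
x 8958 slope angle 0.648 z at front 238.3 at hinge 124.7
```

View pics/x_scene.png

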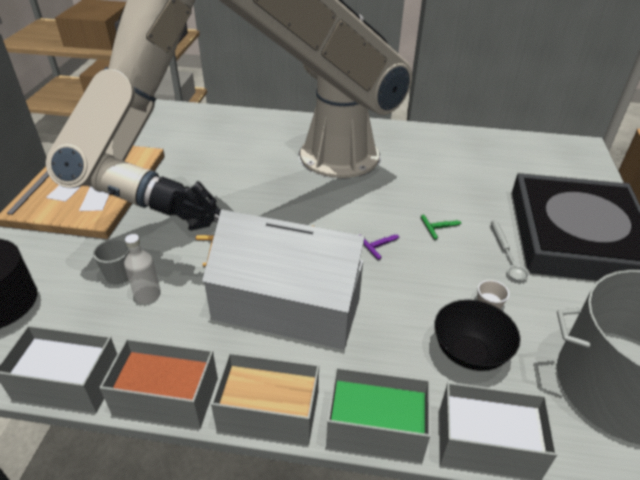

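Lid is at about 0.65 and rising; I continue the arc.

Call:
{"api": "jog_arm", "payload": {
  "moves": [
    {"grip": 1,"translation": [-0.0055,0.0063,-0.0014],"twist": [0,0,0]},
    {"grip": 1,"translation": [-0.006,0.006,-0.0013],"twist": [0,0,0]},
    {"grip": 1,"translation": [-0.0062,0.0056,-0.0013],"twist": [0,0,0]},
    {"grip": 1,"translation": [-0.0066,0.0052,-0.0012],"twist": [0,0,0]},
    {"grip": 1,"translation": [-0.007,0.0048,-0.0011],"twist": [0,0,0]},
    {"grip": 1,"translation": [-0.0072,0.0044,-0.001],"twist": [0,0,0]},
    {"grip": 1,"translation": [-0.0074,0.004,-0.0009],"twist": [0,0,0]},
    {"grip": 1,"translation": [-0.0077,0.0035,-0.0008],"twist": [0,0,0]}
  ]
}}

```text
clock: 25.12
eef_pos: [647.5, -166.5, 227.8]
tcp_rot: [1.791, 0.001, 3.024]
contact_force: [-1.8, 0.4, 0.4]
opening: 0.002
```

Call:
{"api": "jog_arm", "payload": {
  "moves": [
    {"grip": 1,"translation": [-0.0077,0.003,-0.0008],"twist": [0,0,0]},
    {"grip": 1,"translation": [-0.0077,0.002,-0.0005],"twist": [0,0,0]},
    {"grip": 1,"translation": [0,0,0],"twist": [0,0,0]},
    {"grip": 1,"translation": [0,0,0],"twist": [0,0,0]},
    {"grip": 1,"translation": [0,0,0],"twist": [0,0,0]}
  ]
}}

```text
clock: 25.53
eef_pos: [661.8, -168.3, 232.1]
tcp_rot: [1.791, 0.001, 3.024]
contact_force: [0.1, -0.4, 0.1]
opening: 0.002
```

```bash
python3 snap.py y scene; python3 lid.py y
```

```text
25.5333 [-0.679   0.8874  1.3334  1.0373  1.8556 -2.3634] [ 661.84 -168.31  232.14] [1.7911e+00 6.0000e-04 3.0235e+00] 0.002 [ 0.1 -0.4  0.1]
y 5112 slope angle 1.258 z at front 600.3 at hinge 136.0
```

View pics/y_scene.png

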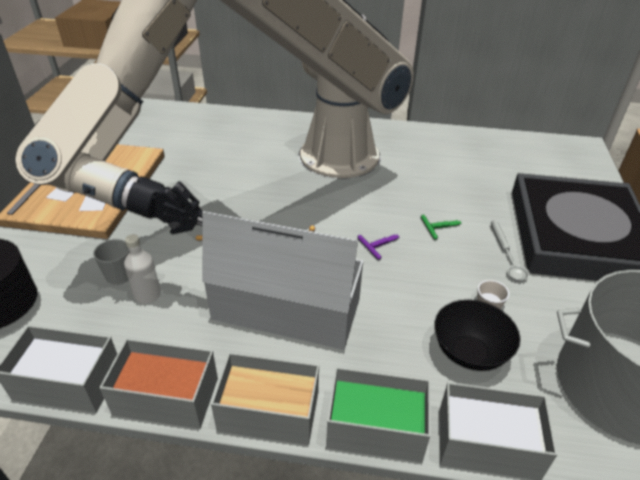

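Call:
{"api": "jog_arm", "payload": {
  "moves": [
    {"grip": 1,"translation": [0.015,0,0],"twist": [0,0,0]},
    {"grip": 1,"translation": [0.025,0,-0.005],"twist": [0,0,0]},
    {"grip": 1,"translation": [0.03,0,-0.01],"twist": [0,0,0]},
    {"grip": 1,"translation": [0.03,0,-0.01],"twist": [0,0,0]},
    {"grip": 1,"translation": [0.02,0,-0.01],"twist": [0,0,0]},
    {"grip": 1,"translation": [0,0,0],"twist": [0,0,0]},
    {"grip": 1,"translation": [0,0,0],"twist": [0,0,0]},
    {"grip": 1,"translation": [0,0,0],"twist": [0,0,0]},
    {"grip": 1,"translation": [0,0,0],"twist": [0,0,0]},
    {"grip": 1,"translation": [0,0,0],"twist": [0,0,0]}
  ]
}}

```text
clock: 26.42
eef_pos: [539.4, -187.8, 239.8]
tcp_rot: [1.791, 0.001, 3.024]
contact_force: [0.7, -0.4, -0.0]
opening: 0.001
```

```bash
python3 snap.py z scene wrist top; python3 lid.py z
```

```text
26.5167 [-0.8069  0.7845  1.5411  0.9107  1.8778 -2.5122] [ 539.27 -187.75  239.83] [1.7912e+00 1.2000e-03 3.0243e+00] 0.006 [-0.2 -0.2 -0.2]
z 5060 slope angle 1.255 z at front 596.0 at hinge 137.0
```

View pics/z_wrist.png

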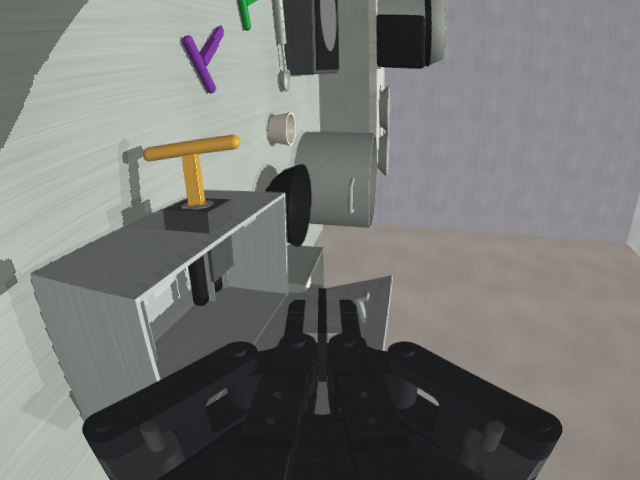

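View pics/z_top.png

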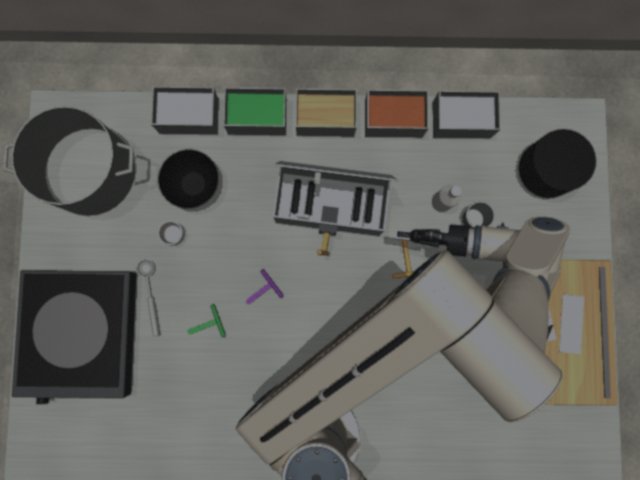

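Run:
```python
from plan import *
c=dict(np.load("pics/z_wrist.npz"))
im=cv2.imread("pics/z_wrist.png")[120:245,125:260]; im=cv2.convertScaleAbs(im,alpha=1.6); cv2.imwrite("pics/z2.png",cv2.resize(im,(648,600),interpolation=cv2.INTER_CUBIC))
m=keymask(c["p"],192,175,60,smin=100)
parts=KEYP[:4]  # blade hidden
def T(p):
    M=np.eye(4); M[:3,:3]=(Rb*Rn.from_euler("YZ",[p[3],p[4]])*Rn.from_rotvec([p[5],0,0])).as_matrix()
    sh=(B@[-95+p[0]*10,p[1]*10,80+p[2]*10,1])[:3]; M[:3,3]=sh-M[:3,:3]@[54,0,0]; return M
f=lambda p:np.abs(silh(parts,T(p),c,True)-m).sum()+ 3*(p[1]**2*100/4+p[2]**2*100/4)
best=None
for y0 in (0,.1):
    p0=np.array([0,0,0,y0,0,1.4]); sim=np.vstack([p0,p0+np.diag([.3,.3,.3,.08,.08,.2])])
    r=minimize(f,p0,method="Nelder-Mead",options=dict(initial_simplex=sim,maxiter=1500,xatol=1e-3,fatol=.1)); print((r.x*[10,10,10,1,1,1]).round(3),r.fun.round(0),m.sum())
```

```text
[-1.672  3.114 -1.852 -0.095  0.032  1.555] 441.0 2168.0
[-1.648  1.751 -0.018 -0.084  0.086  1.559] 462.0 2168.0
```

View pics/z2.png

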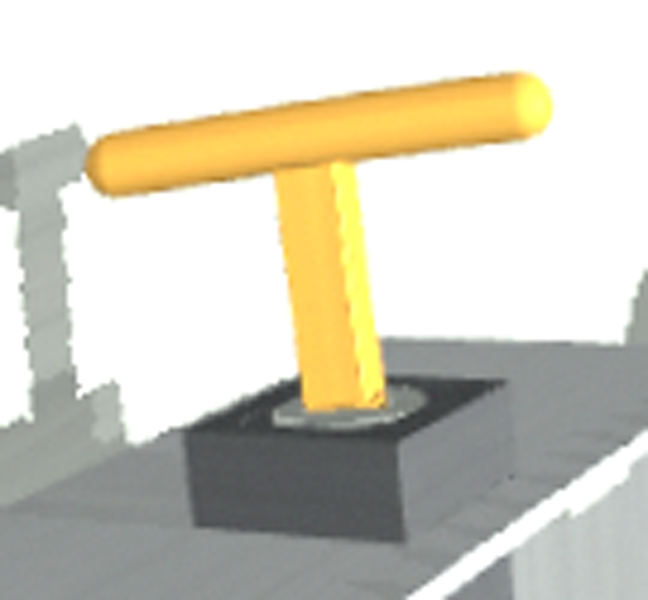

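Run:
```python
from rig import r
print(r.sense()['contact_force'].round(1)); print(r.sign_off())
```

```text
[-0.5  0.2  0.5]
the job is handed in; nothing more can be done
None
```

The box is unlocked, the lid stands open, and the key is left turned in the lock; I handed the job in at about 26.5 s of the 72 s allowed. The hand-in gives no verdict.

**What I did:** I took the square-shank key, not the one with the cross-piece or the green and purple look-alikes. I pushed it in until it stopped at the lock face, with about 7 N of push. Still holding the shank, I turned it about 1.47 rad clockwise, and the lid sprang to 0.30 rad. I then let go and lifted the lid from its right side with closed fingers. Note that I turned the key by the shank, not by its crossbar as you described.

**Last checks:**
- **Lid:** it stood at about 1.25 rad by the depth images, unchanged before and after the arm withdrew.
- **Key:** a rough fit to the last wrist picture put its shoulder about 1.7 mm out from the lock face. The two fits gave sideways offsets of 1.8 and 3.1 mm, and the key droops about 0.09 rad. All of this is inside the limits.
- **Lock:** I could not read its angle directly. The key lay at about 1.55 rad, so with up to 0.3 rad of play the lock should be at least 1.25.
- **Arm:** clear of everything, with a contact force of about zero.
- **Other objects:** they look unmoved in the last top view. The other brass key was partly hidden there, and I judged this by eye only.

**One disagreement:** the cameras gave the keyhole's depth anywhere from 558.7 to 562.4 mm. The contact stop settled it at about 559.8 mm.

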